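# Store the glue bottle nozzle-down in its caddy

### The job

Store the white glue bottle that stands on the bench in the free glue bore of the plywood caddy, nozzle down and fully home like its twin, so that the glue runs to the tip. The red parts dish was left over that bore: set it down on the bench, right way up. To turn the bottle over, lay it on its side on the bench, let go and take it again by its base end; drop nothing, and leave everything else where it is.

Things in the scene. Friction and masses are not known exactly. Their poses are not given: they have to be found in the camera images.
- glue_bottle: white glue bottle, orange nozzle, standing on the bench. Diameter 58 mm from the base to 100 mm up, shoulder tapering to 48 at 118 mm and 24 at 134 mm, neck 28 to 153 mm, nozzle 12 to its tip at 176 mm; 0.27 kg. Origin at the centre of its base, z towards the nozzle. Slightly faceted: laid down gently it does not roll
- stored_bottle: its twin, already stored nozzle-down in the other glue bore of the caddy (same sizes and axes); bystander
- parts_dish: red round open dish, 102 mm outer diameter, 33 mm high, floor 5 mm, rim wall about 7 mm thick (its middle 47 mm from the axis), 60 g, standing on the caddy over the free bore. Origin at the centre of its underside, z up
- caddy: plywood caddy fixed to the bench, 104 mm (x) by 312 mm (y) by 110 mm high. Origin at the centre of its underside, y along its length, z up. Upper shelf top at 110 mm, lower shelf top at 60 mm, both 12 mm thick. Two glue bores and, 100 mm from the middle at -y, a bay holding the red spray can
- left_bore (a point): glue bore at +100 mm along the caddy's y; point on its axis at the top of the upper shelf (110 mm above the bench): 62 mm hole in the upper shelf and a 32 mm hole below it in the lower shelf, on whose edge the bottle's shoulder rests; a bottle fully home has its base 189 mm above the bench
- middle_bore (a point): the other glue bore, the same, at the caddy's middle; the dish covers one of the two bores and the twin stands in the other
- red_can: red spray can, 65 mm diameter, 175 mm high, upright in the caddy's end bay on the lower shelf, its top 235 mm above the bench; bystander, origin at the centre of its base
- green_can: green spray can with black cap, 66 mm diameter, 190 mm high, upright; bystander, origin at the centre of its base
- oil_tin: blue oblong oil tin, 56 (x) by 90 (y) by 151 mm high, upright; bystander, origin at the centre of its base
- battery: black drill battery, 55 (x) by 86 (y) by 68 mm high, upright; bystander, origin at the centre of its underside
- torch: small black torch with blue head, 148 mm long (y), 36 mm diameter, lying; bystander, origin under its middle on the bench
- tape_measure: yellow tape measure, 68 (x) by 92 (y) by 34 mm high, lying; bystander, origin at the centre of its underside
Mind the look-alikes: they are no part of the job. Of the things that look like the parts_dish, the middle-sized one is meant. What is shaped like the glue_bottle but yellow is not meant.

How it is judged (in metres and radians):
On the way:
1. the glue bottle lies on its side on the bench, let go and at rest (angle between glue_bottle's own z axis and vertical between 1.35 and 1.8 rad and height (world z) of glue_bottle below 0.045 m and linear speed of glue_bottle below 0.05 m/s and contact force between the fingers and glue_bottle below 0.2 N), for 0.2 s.
At the end, for the whole second after the job is handed in: The glue bottle stands nozzle-down (within 8 degrees of vertical) in the free glue bore, its base within 11 mm of the bore's axis and below 194 mm (shoulder on the lower shelf), at rest; the red dish stands right way up on the bench (underside within 6 mm of the top, within 6 degrees), at rest ((horizontal distance between glue_bottle and left_bore below 0.011 m or horizontal distance between glue_bottle and middle_bore below 0.011 m) and angle between glue_bottle's own z axis and vertical above 3 rad and height (world z) of glue_bottle below 0.194 m and linear speed of each of glue_bottle, parts_dish below 0.02 m/s and height (world z) of parts_dish below 0.006 m and angle between parts_dish's own z axis and vertical below 0.1 rad); the robot touches nothing.
It fails at once if the glue bottle or the dish is dropped or toppled: over 0.8 m/s or 8 rad/s while not held ((contact force between the fingers and glue_bottle below 0.1 N and (linear speed of glue_bottle above 0.8 m/s or angular speed of glue_bottle above 8 rad/s)) or (contact force between the fingers and parts_dish below 0.1 N and (linear speed of parts_dish above 0.8 m/s or angular speed of parts_dish above 8 rad/s))).
It fails at once if the stored bottle is moved more than 30 mm or tipped (distance of stored_bottle from where it was at the start of the episode above 0.03 m or angle between stored_bottle's own z axis and vertical below 2.7 rad).
It fails at once if the green can, the oil tin or the battery is moved more than 30 mm or tipped over (distance of any of green_can, oil_tin, battery from where it was at the start of the episode above 0.03 m or angle between any of green_can, oil_tin, battery's own z axis and vertical above 0.45 rad).
It fails at once if the torch or the tape measure is moved more than 30 mm (distance of any of torch, tape_measure from where it was at the start of the episode above 0.03 m).
It also fails if it takes over 72 s, if anything falls off the work surface, if the arm or the gripper's body presses on something with over 40 N, if the wrist force passes 120 N, or if a joint passes its speed limit or range.

### The arm

A 6-joint arm with a two-finger parallel gripper is mounted at the origin on a cart in front of the work surface, level with it; the furniture and walls round the work are solid. World frame = base frame: x ahead of the robot, y to its left, z up, the work surface at z = 0. Lengths are in mm, angles in rad, forces in N, time in s.
With the tool pointing down it reaches from about 400 to 925 mm from the base axis. Payload 12.5 kg.
Tool frame: the origin (TCP) lies at the very end of the fingers, on their centre line; the grasp point (between the pads) lies behind it (env.grip_depth is the z of the grasp point in the tool frame, in mm); z points along the fingers, y is the line along which they close (so a half turn about z gives the same grasp; the last joint's range is limited). The gripper opens to 95 mm and grips with 3 to 60 N. Pads are 20 mm wide; open, the fingers measure 119 mm over their backs; the gripper's body (75 mm by 180 mm) begins 59 mm behind the grasp point.
Start: joints at [1.17, 0.491, 1.559, -0, 1.092, -0.106], TCP at [181.576, 598.061, 214.661] pointing down, gripper open.
Joint ranges: [-3.1, 3.1], [-0.84, 2.19], [0.05, 2.79], [-1.13, 4.28], [0.06, 2.93], [-2.69, 2.69]. Speed limits (rad/s): [2.22, 2.22, 2.79, 3.14, 3.14, 3.14].

### API

Orientations are given as [roll, pitch, yaw] about the fixed x, y, z axes, in that order (R = Rz(yaw) Ry(pitch) Rx(roll)).
In Python, from cell import env, optics gives the robot as it stands.
- The arm moves only by the tool step_arm, never from a script. Its argument "moves" is a list of rows, each an object of numbers: "tx", "ty", "tz": the shift along the tool's x, y, z in mm; "roll": the turn about the tool's z in rad. In form: [{"tx": .., "ty": .., "tz": .., "roll": ..}, ...]. A call has 1 to 12 rows; each row is the pose to reach, as a shift and turn from the pose commanded when the call began, along the tool's axes at that moment; what a row does not reach only later rows make up. A row lasts 1/12 s, in which the tool goes at most 41.7 mm and 7.16 degrees, less where a joint would pass 70% of its speed; a pose out of reach is approached as far as the arm can. A call with a gripper value outside its range is refused whole. "grip" is the finger opening in mm, from 0 to 95.1, set as the call begins (left out, the last holds). The fingers move at their own pace and stop on an object; the grip force is fixed at half the most. Time passes only in rows, so rows that repeat a pose let the fingers close. It gives the time, the measured TCP pose, the force, the opening and the grip force at its end, in the units of the state.
- env.state(): the state, without advancing time (a new reading comes with each control period).
- optics.read_camera(name): name is "scene" or "top"; returns a dict with "pixels" (384x512x3 uint8, blue, green, red), "mtx" (3x3 intrinsics, pixels), "dist" ([k1, k2, p1, p2, k3] as OpenCV has them; the pictures are not rectified), "view" (4x4, takes a point from world to camera coordinates). Camera axes: x right, y down, z forward; pixel columns grow to the right and rows downward; lengths in mm; the calibration is good to about 2 mm. A picture is of the moment at which its call begins. There is no depth.
- env.job_done(): hands the job in; it is judged then, once.
The state is a dict: "t": time; "joints": joint angles; "qvel": joint speeds; "tau": joint torques, N m; "eef_pos": TCP position; "tcp_rot": TCP orientation; "ft_force": force on the tool from outside, world axes, zero at the start; "moment": the same for the moment, N m; "opening": opening from 0.0 (shut) to 1.0 (fully open); "grip_force": force on a finger pad.
Only numpy, scipy, OpenCV 4.12 (cv2) and the standard library are available. Lean on these libraries where they do the work, as an engineer would, in place of code of your own. Each camera call takes 0.05 s, during which the arm holds its last target. There are 200 camera calls.

## Working session

There is one attempt and no reset: what is moved stays moved. The work goes in short steps, Python scripts to look and compute and a tool call to move; the robot and the scene stay as the last step left them, time stands still between calls to the robot, and variables do not carry over. Pictures are saved under pics/ and viewed, at most 10 in all, crops included, and the job is handed in when it is done.

Besides the shell and the picture viewer there is one more tool, called after "Request:" as name([rows], argument=value, ...), one row to a line, values as JSON. step_arm: Moves the arm, as the interface text tells. Its arguments: {"type":"object","properties":{"moves":{"type":"array"},"grip":{"type":"number"}},"required":["moves"]}

```bash
ls; mkdir -p pics; python3 - <<'E'
from cell import env, optics
import cv2,pickle
for n in("scene","top"):
    d=optics.read_camera(n); cv2.imwrite(f"pics/{n}0.png",d["pixels"]); pickle.dump(d,open(f"{n}0.pkl","wb"))
    print(n,d["mtx"],d["dist"],d["view"])
print(env.state(),env.grip_depth)
E
```

```text
pics
scene [[472.03128218   0.         252.79416587]
 [  0.         472.03128218 195.57373322]
 [  0.           0.           1.        ]] [-0.1464868  0.         0.         0.         0.       ] [[ 5.37034371e-01  8.43558179e-01 -1.91926285e-03 -3.59077748e+02]
 [ 7.07301711e-01 -4.51526951e-01 -5.43918837e-01 -2.61656243e+02]
 [-4.59693783e-01  2.90745612e-01 -8.39135636e-01  2.24527108e+03]
 [ 0.00000000e+00  0.00000000e+00  0.00000000e+00  1.00000000e+00]]
top [[467.96867686   0.         260.95864273]
 [  0.         467.96867686 188.50375434]
 [  0.           0.           1.        ]] [-0.02994251  0.          0.          0.          0.        ] [[ 4.78034741e-02 -9.98850347e-01  3.57945795e-03  7.67337954e+01]
 [-9.74374205e-01 -4.74200320e-02 -2.19877804e-01  5.29199881e+02]
 [ 2.19794759e-01  7.02319143e-03 -9.75520855e-01  1.70973754e+03]
 [ 0.00000000e+00  0.00000000e+00  0.00000000e+00  1.00000000e+00]]
{'t': 0.1, 'joints': array([ 1.17038251e+00,  4.91457587e-01,  1.55937938e+00, -3.21862584e-05,
        1.09167244e+00, -1.05604218e-01]), 'qvel': array([-0.00049604, -0.00412757, -0.00144648, -0.00074454,  0.0005883 ,
        0.00052581]), 'tau': array([ 3.18152815e-03, -6.13630342e+01, -2.58607382e+01,  6.93941535e-02,
        4.71383147e-02, -4.95396807e-05]), 'eef_pos': array([181.50669607, 597.85026076, 214.14922516]), 'tcp_rot': array([-3.14067800e+00, -6.82434929e-05,  2.84679787e+00]), 'ft_force': array([-0.56260569,  0.52415058,  0.04007265]), 'moment': array([-0.01908797,  0.04225758, -0.03545589]), 'grip_force': 0.0, 'opening': 0.9975749103925293} -18.8
```

View pics/scene0.png

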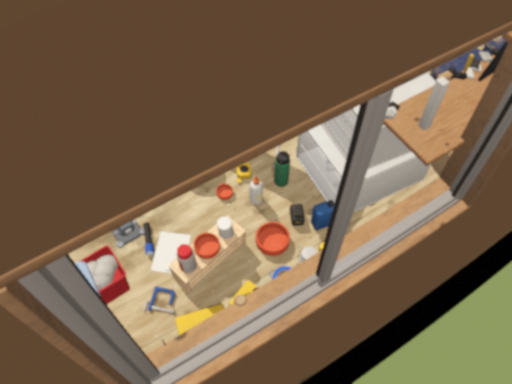

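View pics/top0.png

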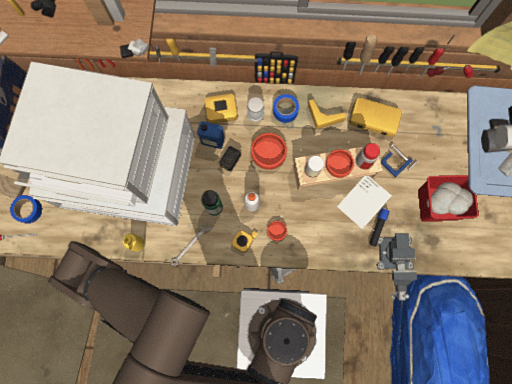

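The scene view is through a window: caddy around (210,250), bottle (257,190). The top view shows the glue bottle at (252,200), green can (211,202), and the caddy (295–383, 150–187). The twin is at the caddy's +y end (315,165), the middle-sized dish is over the middle bore (340,163), and the red can is at (370,155). I'll zoom in.

```bash
cat > h.py <<'E'
import numpy as np,cv2,pickle
def proj(d,P):
    V=np.array(d["view"]); r,_=cv2.Rodrigues(V[:3,:3])
    return cv2.projectPoints(np.float64(P).reshape(-1,1,3),r,V[:3,3],np.array(d["mtx"]),np.array(d["dist"]))[0].reshape(-1,2)
def back(d,uv,z):
    V=np.array(d["view"]); q=cv2.undistortPoints(np.float64(uv).reshape(-1,1,2),np.array(d["mtx"]),np.array(d["dist"])).reshape(-1,2)
    R=V[:3,:3]; c=-R.T@V[:3,3]; w=np.c_[q,np.ones(len(q))]@R
    return c+w*((z-c[2])/w[:,2])[:,None]
def zoom(d,x0,y0,w,h,s,fn):
    im=cv2.resize(d["pixels"][y0:y0+h,x0:x0+w],None,fx=s,fy=s,interpolation=cv2.INTER_CUBIC)
    for x in range((x0+9)//10*10,x0+w,10): cv2.putText(im,str(x),(int((x-x0+.5)*s),8),0,.3,(255,255,255),1); cv2.line(im,(int((x-x0+.5)*s),10),(int((x-x0+.5)*s),14),(255,255,255),1)
    for y in range((y0+9)//10*10,y0+h,10): cv2.putText(im,str(y),(0,int((y-y0+.5)*s)),0,.3,(255,255,255),1)
    cv2.imwrite(fn,im)
E
python3 - <<'E'
from h import *
d=pickle.load(open("top0.pkl","rb")); zoom(d,195,115,200,135,4,"pics/z1.png")
d=pickle.load(open("scene0.pkl","rb")); zoom(d,150,140,180,140,4,"pics/z2.png")
E
```

```text
(no output)
```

View pics/z1.png

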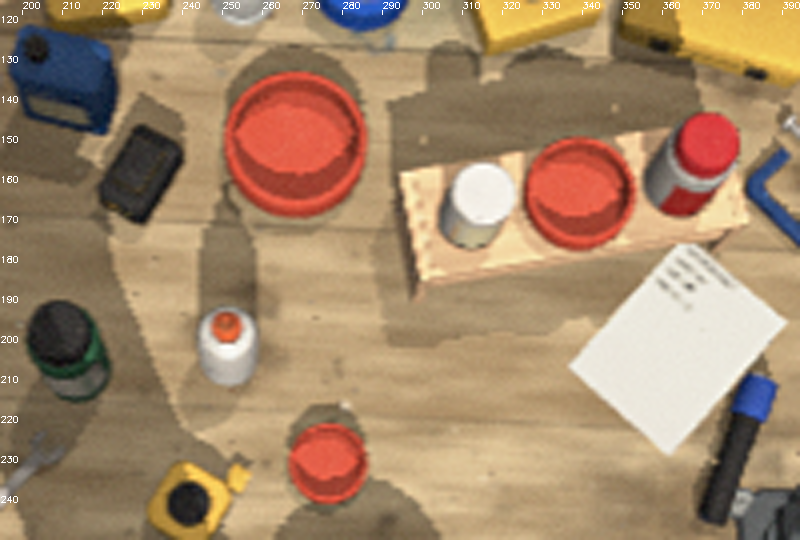

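View pics/z2.png

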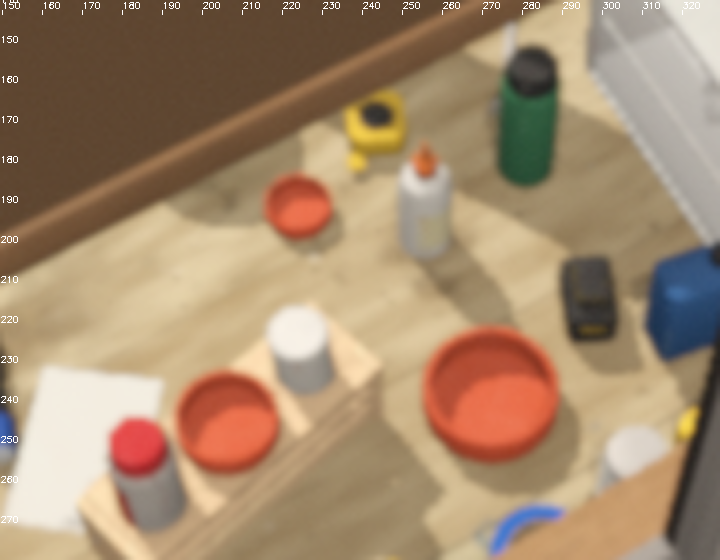

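```bash
cat >> h.py <<'E'
BOT=[(0,29),(100,29),(118,24),(134,12),(134,14),(153,14),(153,6),(176,6)]
def rings(prof,T=np.eye(4)):
    a=np.linspace(0,2*np.pi,48)
    P=np.concatenate([np.c_[r*np.cos(a),r*np.sin(a),0*a+z] for z,r in prof])
    return P@T[:3,:3].T+T[:3,3]
def maskc(d,box,f):
    x0,y0,x1,y1=box; im=d["pixels"][y0:y1,x0:x1]; hsv=cv2.cvtColor(im,cv2.COLOR_BGR2HSV).astype(int)
    m=f(hsv[...,0],hsv[...,1],hsv[...,2]).astype(np.uint8)
    n,l,s,_=cv2.connectedComponentsWithStats(m); k=1+np.argmax(s[1:,4]); m=(l==k).astype(np.uint8)
    c=max(cv2.findContours(m,0,1)[0],key=cv2.contourArea)
    m=cv2.fillPoly(np.zeros_like(m),[c],1); ys,xs=np.nonzero(m)
    return np.array([xs.mean()+x0,ys.mean()+y0]),m.sum(),(xs.min()+x0,ys.min()+y0,xs.max()+x0,ys.max()+y0)
def fit(d,prof,c,xy0,zoff=0):
    xy=np.array(xy0,float)
    for _ in range(30):
        polys=[]; P=rings(prof)+[*xy,zoff]; uv=proj(d,P).reshape(len(prof),-1,2)
        S=16; x0,y0=uv.reshape(-1,2).min(0)-2; im=np.zeros((1600,1600),np.uint8)
        for i in range(len(prof)-1):
            h=cv2.convexHull(np.float32(uv[i:i+2].reshape(-1,2))); cv2.fillPoly(im,[np.int32((h-[x0,y0])*S)],1)
        M=cv2.moments(im,True); cc=np.array([M['m10'],M['m01']])/M['m00']/S+[x0,y0]
        z=50+zoff; xy=xy+(back(d,[c],z)-back(d,[cc],z))[0,:2]
    return xy,M['m00']/S/S
E
python3 - <<'E'
from h import *
d=pickle.load(open("top0.pkl","rb")); s=pickle.load(open("scene0.pkl","rb"))
red=lambda h,S,v:((h<10)|(h>172))&(S>140)&(v>70)
wh=lambda h,S,v:((S<60)&(v>110))|((h<12)&(S>140)&(v>120))
wt=lambda h,S,v:(S<40)&(v>175)
j=[("dish",d,(322,145,357,181),red,[(0,51),(33,51)],110),("dishS",s,(190,228,222,262),red,[(0,51),(33,51)],110),
("bot",d,(240,186,264,216),wh,BOT,0),("botS",s,(246,172,266,208),wh,BOT,0),
("twin",d,(303,150,328,172),wt,[(-.1,29),(0,29)],189),("can",d,(358,138,385,160),red,[(-.1,32.5),(0,32.5)],235),
("dk-can",d,(198,185,218,207),lambda h,S,v:v<90,[(-30,26),(0,26)],190),("big",d,(245,125,293,175),red,[(0,65),(33,65)],0),("small",d,(260,215,293,245),red,[(0,38),(28,38)],0)]
for n,D,b,f,p,z in j:
    c,A,bb=maskc(D,b,f); xy,A2=fit(D,p,c,back(D,[c],z)[0,:2],z); print(n,c.round(1),A,round(A2),bb,xy.round(1))
# caddy upper shelf corners, battery, tin from zoom
Z=lambda x,y:(195+x/4-.5,115+y/4-.5)
print(back(d,[Z(399,172),Z(419,284),Z(735,124),Z(747,215)],110).round())
print("batt top",back(d,[Z(143,165)],60).round(),"tin",back(d,[Z(65,70)],120).round(),"green base",back(d,[Z(78,375)],20).round(), "cam",(-d["view"][:3,:3].T@d["view"][:3,3]).round())
print("torch",back(d,[Z(757,390),Z(712,510)],18).round(),"paper",back(d,[Z(690,245),Z(570,365)],0).round(),"tape",back(d,[Z(190,500)],30).round())
E
```

```text
dish [339.4 162.9] 621 660 (np.int64(326), np.int64(149), np.int64(353), np.int64(177)) [ 620. -182.]
dishS [206.4 245.2] 514 605 (np.int64(194), np.int64(233), np.int64(219), np.int64(258)) [ 621.  -179.7]
bot [251.5 200.8] 257 262 (np.int64(244), np.int64(191), np.int64(259), np.int64(211)) [476.1 135.1]
botS [255.  190.6] 254 331 (np.int64(249), np.int64(178), np.int64(262), np.int64(204)) [475.3 134.7]
twin [315.5 163.2] 198 204 (np.int64(308), np.int64(156), np.int64(323), np.int64(171)) [596.5 -87.3]
can [371.4 150.6] 204 264 (np.int64(364), np.int64(143), np.int64(379), np.int64(158)) [ 638.5 -275.2]
dk-can [209.5 198.6] 243 199 (np.int64(201), np.int64(190), np.int64(217), np.int64(206)) [453.5 279.6]
big [268.4 150.5] 1040 900 (np.int64(251), np.int64(133), np.int64(286), np.int64(168)) [689.   80.2]
small [276.6 230.3] 317 333 (np.int64(267), np.int64(221), np.int64(286), np.int64(240)) [374.6  35.3]
[[ 638.  -16.  110.]
 [ 531.  -38.  110.]
 [ 700. -330.  110.]
 [ 612. -341.  110.]]
batt top [[648. 226.  60.]] tin [[719. 300. 120.]] green base [[447. 278.  20.]] cam [ 136.   90. 1784.]
torch [[ 465. -373.   18.]
 [ 347. -329.   18.]] paper [[ 610. -312.    0.]
 [ 484. -195.    0.]] tape [[332. 164.  30.]]
```

```bash
cat > go.py <<'E'
import sys,numpy as np
from scipy.spatial.transform import Rotation as Ro
from cell import env
s=env.state(); p=s["eef_pos"]; R=Ro.from_euler('xyz',s["tcp_rot"]).as_matrix(); y0=s["tcp_rot"][2]
print("t",round(s["t"],2),p.round(1),"rot",s["tcp_rot"].round(3),"j6",round(s["joints"][5],2),"F",s["ft_force"].round(1))
for a in sys.argv[1:]:
    x,y,z,w=map(float,a.split(',')); d=R.T@(np.array([x,y,z])-p)
    print(a,"-> t",d.round(1),"roll",round((y0-w+np.pi)%(2*np.pi)-np.pi,3))
E
python3 go.py 574,-192,330,1.799 574,-192,200,1.799
```

```text
t 0.1 [181.5 597.9 214.1] rot [-3.141 -0.     2.847] j6 -0.11 F [-0.6  0.5  0. ]
574,-192,330,1.799 -> t [-605.  -641.8 -115.3] roll 1.048
574,-192,200,1.799 -> t [-605.  -641.7   14.7] roll 1.048
```

Request:
step_arm([
  {"tx":0,"ty":0,"tz":-40,"roll":0},
  {"tx":0,"ty":0,"tz":-80,"roll":0},
  {"tx":-28,"ty":-30,"tz":-115,"roll":0.1},
  {"tx":-605,"ty":-642,"tz":-115,"roll":1.048},
  {"tx":-605,"ty":-642,"tz":-115,"roll":1.048},
  {"tx":-605,"ty":-642,"tz":-115,"roll":1.048},
  {"tx":-605,"ty":-642,"tz":-115,"roll":1.048},
  {"tx":-605,"ty":-642,"tz":-115,"roll":1.048},
  {"tx":-605,"ty":-642,"tz":-115,"roll":1.048},
  {"tx":-605,"ty":-642,"tz":-115,"roll":1.048},
  {"tx":-605,"ty":-642,"tz":-115,"roll":1.048},
  {"tx":-605,"ty":-642,"tz":-115,"roll":1.048},
], grip=50)

```text
t: 1.1
eef_pos: [362.6, 231.9, 325.2]
tcp_rot: [3.142, -0.0, 1.794]
ft_force: [0.9, -0.2, -0.1]
opening: 0.529
grip_force: 0.0
```

```bash
python3 go.py 574.5,-191.8,330,1.799
```

```text
t 1.1 [362.6 231.9 325.2] rot [ 3.142 -0.     1.794] j6 0.19 F [ 0.9 -0.2 -0.1]
574.5,-191.8,330,1.799 -> t [-460.1  112.8   -4.8] roll -0.005
```

Request:
step_arm([
  {"tx":-460,"ty":113,"tz":-5,"roll":-0.005},
  {"tx":-460,"ty":113,"tz":-5,"roll":-0.005},
  {"tx":-460,"ty":113,"tz":-5,"roll":-0.005},
  {"tx":-460,"ty":113,"tz":-5,"roll":-0.005},
  {"tx":-460,"ty":113,"tz":-5,"roll":-0.005},
  {"tx":-460,"ty":113,"tz":-5,"roll":-0.005},
  {"tx":-460,"ty":113,"tz":-5,"roll":-0.005},
  {"tx":-460,"ty":113,"tz":-5,"roll":-0.005},
  {"tx":-460,"ty":113,"tz":-5,"roll":-0.005},
  {"tx":-460,"ty":113,"tz":-5,"roll":-0.005},
  {"tx":-460,"ty":113,"tz":-5,"roll":-0.005},
  {"tx":-460,"ty":113,"tz":-5,"roll":-0.005},
])

```text
t: 2.1
eef_pos: [577.7, -193.2, 329.0]
tcp_rot: [-3.141, -0.0, 1.801]
ft_force: [0.6, -0.6, -0.8]
opening: 0.524
grip_force: 0.0
```

Request:
step_arm([
  {"tz":0},
  {"tz":0},
  {"tz":0},
])

```text
validation failed for argument at $.mo...
```

```bash
python3 go.py 574.5,-191.8,118,1.799
```

```text
t 2.1 [ 577.7 -193.2  329. ] rot [-3.141 -0.     1.801] j6 -0.66 F [ 0.6 -0.6 -0.8]
574.5,-191.8,118,1.799 -> t [  2.1  -2.6 211. ] roll 0.002
```

Request:
step_arm([
  {"tx":2,"ty":-2.5,"tz":40,"roll":0},
  {"tx":2,"ty":-2.5,"tz":80,"roll":0},
  {"tx":2,"ty":-2.5,"tz":120,"roll":0},
  {"tx":2,"ty":-2.5,"tz":150,"roll":0},
  {"tx":2,"ty":-2.5,"tz":170,"roll":0},
  {"tx":2,"ty":-2.5,"tz":182,"roll":0},
  {"tx":2,"ty":-2.5,"tz":192,"roll":0},
  {"tx":2,"ty":-2.5,"tz":200,"roll":0},
  {"tx":2,"ty":-2.5,"tz":207,"roll":0},
  {"tx":2,"ty":-2.5,"tz":210,"roll":0},
  {"tx":2,"ty":-2.5,"tz":210,"roll":0},
])

```text
t: 3.02
eef_pos: [573.5, -187.4, 119.9]
tcp_rot: [-3.141, -0.0, 1.804]
ft_force: [-0.3, 0.8, 0.4]
opening: 0.526
grip_force: 0.0
```

Request:
step_arm([
  {"tx":0,"ty":0,"tz":0,"roll":0},
  {"tx":0,"ty":0,"tz":0,"roll":0},
  {"tx":0,"ty":0,"tz":0,"roll":0},
  {"tx":0,"ty":0,"tz":0,"roll":0},
  {"tx":0,"ty":0,"tz":0,"roll":0},
  {"tx":0,"ty":0,"tz":0,"roll":0},
  {"tx":0,"ty":0,"tz":0,"roll":0},
  {"tx":0,"ty":0,"tz":0,"roll":0},
], grip=0)

```text
t: 3.68
eef_pos: [573.6, -187.4, 120.2]
tcp_rot: [3.141, 0.0, 1.804]
ft_force: [-0.2, -0.2, 1.6]
opening: 0.085
grip_force: 30.1
```

```bash
python3 go.py 574,-187.5,180,1.799 428,-122,180,1.799
```

```text
t 3.68 [ 573.6 -187.4  120.2] rot [3.141 0.    1.804] j6 -0.66 F [-0.2 -0.2  1.6]
574,-187.5,180,1.799 -> t [ -0.2   0.4 -59.8] roll 0.005
428,-122,180,1.799 -> t [  97.3 -126.5  -59.8] roll 0.005
```

Request:
step_arm([
  {"tx":0,"ty":0,"tz":-20,"roll":0},
  {"tx":0,"ty":0,"tz":-45,"roll":0},
  {"tx":10,"ty":-13,"tz":-60,"roll":0},
  {"tx":30,"ty":-40,"tz":-60,"roll":0},
  {"tx":50,"ty":-66,"tz":-60,"roll":0},
  {"tx":70,"ty":-92,"tz":-60,"roll":0},
  {"tx":85,"ty":-112,"tz":-60,"roll":0},
  {"tx":97,"ty":-126,"tz":-60,"roll":0},
  {"tx":97,"ty":-126,"tz":-60,"roll":0},
  {"tx":97,"ty":-126,"tz":-30,"roll":0},
  {"tx":97,"ty":-126,"tz":5,"roll":0},
  {"tx":97,"ty":-126,"tz":35,"roll":0},
])

```text
t: 4.68
eef_pos: [429.2, -122.4, 84.2]
tcp_rot: [3.14, 0.001, 1.804]
ft_force: [1.2, -0.6, -0.6]
opening: 0.084
grip_force: 30.1
```

Request:
step_arm([
  {"tx":0,"ty":0,"tz":20,"roll":0},
  {"tx":0,"ty":0,"tz":40,"roll":0},
  {"tx":0,"ty":0,"tz":55,"roll":0},
  {"tx":0,"ty":0,"tz":65,"roll":0},
  {"tx":0,"ty":0,"tz":70,"roll":0},
  {"tx":0,"ty":0,"tz":70,"roll":0},
])

```text
t: 5.18
eef_pos: [428.7, -122.2, 14.2]
tcp_rot: [-3.141, -0.001, 1.804]
ft_force: [0.1, -0.4, -0.7]
opening: 0.082
grip_force: 30.1
```

Request:
step_arm([
  {"tx":0,"ty":0,"tz":1.5,"roll":0},
  {"tx":0,"ty":0,"tz":3,"roll":0},
  {"tx":0,"ty":0,"tz":3.8,"roll":0},
  {"tx":0,"ty":0,"tz":3.8,"roll":0},
])

```text
t: 5.52
eef_pos: [428.8, -122.2, 11.7]
tcp_rot: [3.141, 0.0, 1.804]
ft_force: [0.4, -0.0, -1.5]
opening: 0.083
grip_force: 30.1
```

Request:
step_arm([
  {"tx":0,"ty":0,"tz":0,"roll":0},
  {"tx":0,"ty":0,"tz":0,"roll":0},
  {"tx":0,"ty":0,"tz":0,"roll":0},
  {"tx":0,"ty":0,"tz":0,"roll":0},
  {"tx":0,"ty":0,"tz":-30,"roll":0},
  {"tx":0,"ty":0,"tz":-70,"roll":0},
  {"tx":0,"ty":0,"tz":-110,"roll":0},
  {"tx":0,"ty":0,"tz":-150,"roll":0},
  {"tx":0,"ty":0,"tz":-190,"roll":0},
  {"tx":0,"ty":0,"tz":-230,"roll":0},
  {"tx":0,"ty":0,"tz":-230,"roll":0},
], grip=45)

```text
t: 6.43
eef_pos: [430.5, -122.9, 248.0]
tcp_rot: [3.133, 0.006, 1.804]
ft_force: [0.4, 0.4, 0.0]
opening: 0.473
grip_force: 0.0
```

```bash
python3 - <<'E'
from cell import optics
from h import *
for n in("scene","top"):
    d=optics.read_camera(n); pickle.dump(d,open(f"{n}1.pkl","wb"))
t=pickle.load(open("top1.pkl","rb")); s=pickle.load(open("scene1.pkl","rb"))
zoom(t,235,140,140,100,5,"pics/a.png"); zoom(s,160,195,105,90,5,"pics/b.png")
a=cv2.imread("pics/a.png");cv2.imwrite("pics/z3.png",cv2.resize(a[:480],None,fx=1,fy=1))
E
python3 go.py 476,135,250,1.799
```

```text
t 6.53 [ 428.8 -122.2  242.7] rot [3.139e+00 2.000e-03 1.804e+00] j6 -0.66 F [-0.4 -0.3 -1.1]
476,135,250,1.799 -> t [239.3 105.4  -7.5] roll 0.005
```

View pics/z3.png

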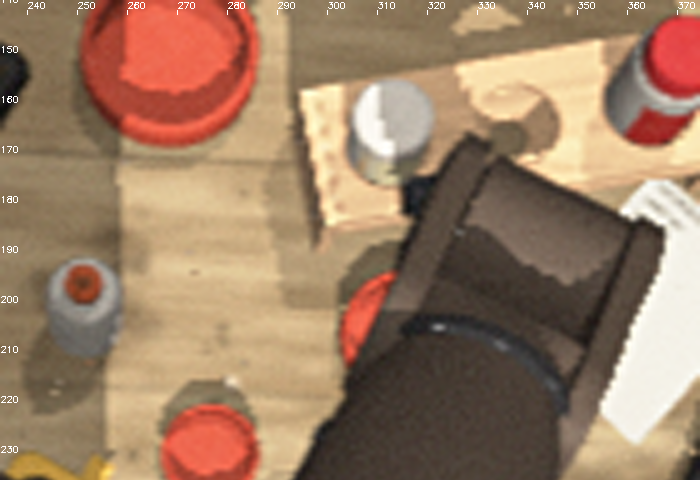

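View pics/b.png

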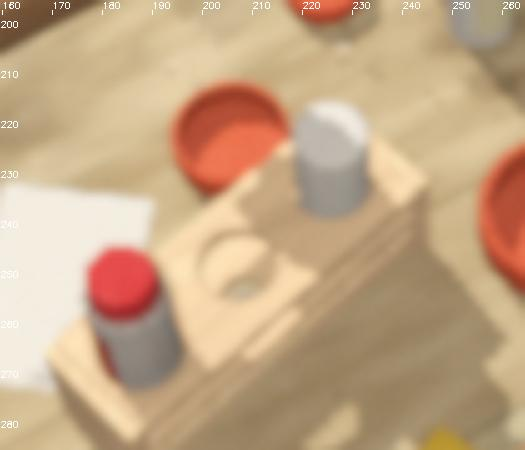

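The dish stands on the bench by the caddy. The free bore is visible, centred near (336.5,165) in the top view and near (207,249) in the scene view.

```bash
python3 - <<'E'
from h import *
t=pickle.load(open("top1.pkl","rb")); s=pickle.load(open("scene1.pkl","rb"))
for P in [(620,-181),(618,-184),(616,-181)]:
  for n,d in(("t",t),("s",s)):
    u=proj(d,rings([(110,31)])+[*P,0]); print(P,n,u.min(0).round(1),u.max(0).round(1))
    u=proj(d,rings([(60,16)])+[*P,0]); print("   low",u.min(0).round(1),u.max(0).round(1))
wh=lambda h,S,v:((S<60)&(v>60))|((h<12)&(S>140)&(v>90))
c,A,bb=maskc(t,(240,186,264,216),wh); print(fit(t,BOT,c,(476,135)),A,bb)
E
```

```text
(620, -181) t [330.  156.1] [346.7 172.2]
   low [332.  163.7] [340.4 171.7]
(620, -181) s [198.4 240. ] [214.4 254.3]
   low [203.4 249.2] [211.5 256.5]
(618, -184) t [330.8 156.7] [347.5 172.8]
   low [332.8 164.2] [341.1 172.3]
(618, -184) s [197.5 239.9] [213.5 254.3]
   low [202.5 249.1] [210.6 256.4]
(616, -181) t [330.  157.2] [346.7 173.3]
   low [332.  164.7] [340.4 172.8]
(616, -181) s [197.9 239.2] [213.9 253.5]
   low [202.9 248.4] [211.  255.7]
(array([476.13936479, 135.52800668]), 262.515625) 251 (np.int64(244), np.int64(191), np.int64(259), np.int64(210))
```

```bash
python3 go.py 476,135.3,243,1.571
```

```text
t 6.53 [ 428.8 -122.2  242.7] rot [3.139e+00 2.000e-03 1.804e+00] j6 -0.66 F [-0.4 -0.3 -1.1]
476,135.3,243,1.571 -> t [239.6 105.4  -0.5] roll 0.233
```

Request:
step_arm([
  {"tx":239.5,"ty":105.5,"tz":0,"roll":0.233},
  {"tx":239.5,"ty":105.5,"tz":0,"roll":0.233},
  {"tx":239.5,"ty":105.5,"tz":0,"roll":0.233},
  {"tx":239.5,"ty":105.5,"tz":0,"roll":0.233},
  {"tx":239.5,"ty":105.5,"tz":0,"roll":0.233},
  {"tx":239.5,"ty":105.5,"tz":0,"roll":0.233},
  {"tx":239.5,"ty":105.5,"tz":0,"roll":0.233},
  {"tx":239.5,"ty":105.5,"tz":0,"roll":0.233},
  {"tx":239.5,"ty":105.5,"tz":0,"roll":0.233},
  {"tx":239.5,"ty":105.5,"tz":0,"roll":0.233},
], grip=60)

```text
t: 7.37
eef_pos: [475.3, 134.8, 240.2]
tcp_rot: [-3.139, 0.0, 1.571]
ft_force: [-1.0, -0.4, -1.0]
opening: 0.634
grip_force: 0.0
```

```bash
python3 go.py 476,135.3,136,1.571
```

```text
t 7.37 [475.3 134.8 240.2] rot [-3.139  0.     1.571] j6 0.14 F [-1.  -0.4 -1. ]
476,135.3,136,1.571 -> t [  0.5   0.9 104.2] roll 0.0
```

Request:
step_arm([
  {"tx":0.5,"ty":0.5,"tz":35,"roll":0},
  {"tx":0.5,"ty":0.5,"tz":65,"roll":0},
  {"tx":0.5,"ty":0.5,"tz":85,"roll":0},
  {"tx":0.5,"ty":0.5,"tz":97,"roll":0},
  {"tx":0.5,"ty":0.5,"tz":104,"roll":0},
  {"tx":0.5,"ty":0.5,"tz":106,"roll":0},
  {"tx":0.5,"ty":0.5,"tz":106,"roll":0},
])

```text
t: 7.95
eef_pos: [476.4, 135.1, 135.3]
tcp_rot: [-3.141, 0.0, 1.57]
ft_force: [0.2, 0.7, -0.1]
opening: 0.633
grip_force: 0.0
```

Request:
step_arm([
  {"tx":0,"ty":0,"tz":0,"roll":0},
  {"tx":0,"ty":0,"tz":0,"roll":0},
  {"tx":0,"ty":0,"tz":0,"roll":0},
  {"tx":0,"ty":0,"tz":0,"roll":0},
  {"tx":0,"ty":0,"tz":0,"roll":0},
  {"tx":0,"ty":0,"tz":0,"roll":0},
], grip=0)

```text
t: 8.45
eef_pos: [476.6, 135.8, 135.6]
tcp_rot: [3.141, -0.0, 1.571]
ft_force: [0.4, -0.2, 1.4]
opening: 0.291
grip_force: 30.0
```

Request:
step_arm([
  {"tx":0,"ty":0,"tz":-10,"roll":0},
  {"tx":0,"ty":0,"tz":-20,"roll":0},
  {"tx":-20,"ty":8,"tz":-20,"roll":0},
  {"tx":-45,"ty":17,"tz":-20,"roll":0},
  {"tx":-70,"ty":26,"tz":-20,"roll":0},
  {"tx":-95,"ty":35,"tz":-20,"roll":0},
  {"tx":-115,"ty":42,"tz":-20,"roll":0},
  {"tx":-126,"ty":46,"tz":-20,"roll":0},
  {"tx":-130,"ty":48,"tz":-20,"roll":0},
  {"tx":-130,"ty":48,"tz":-20,"roll":0},
  {"tx":-130,"ty":48,"tz":-12,"roll":0},
  {"tx":-130,"ty":48,"tz":-5,"roll":0},
])

```text
t: 9.45
eef_pos: [524.0, 6.8, 139.8]
tcp_rot: [3.141, -0.0, 1.572]
ft_force: [0.2, 0.3, -2.3]
opening: 0.286
grip_force: 30.0
```

Request:
step_arm([
  {"tx":0,"ty":0,"tz":3,"roll":0},
  {"tx":0,"ty":0,"tz":5,"roll":0},
  {"tx":0,"ty":0,"tz":6,"roll":0},
  {"tx":0,"ty":0,"tz":6,"roll":0},
])

```text
t: 9.78
eef_pos: [524.7, 6.5, 135.4]
tcp_rot: [3.14, -0.0, 1.572]
ft_force: [-3.0, 1.3, 12.6]
opening: 0.286
grip_force: 30.0
```

Request:
step_arm([
  {"tx":4,"ty":0,"tz":-0.5,"roll":0},
  {"tx":8,"ty":0,"tz":-1,"roll":0},
  {"tx":13,"ty":0,"tz":-1.5,"roll":0},
  {"tx":13,"ty":0,"tz":-1.5,"roll":0},
])

```text
t: 10.12
eef_pos: [524.8, 19.6, 136.6]
tcp_rot: [3.14, 0.0, 1.572]
ft_force: [-0.6, -2.1, 6.4]
opening: 0.285
grip_force: 30.0
```

Request:
step_arm([
  {"tx":4,"ty":0,"tz":0,"roll":0},
  {"tx":8,"ty":0,"tz":0,"roll":0},
  {"tx":13,"ty":0,"tz":0,"roll":0},
  {"tx":13,"ty":0,"tz":0,"roll":0},
])

```text
t: 10.45
eef_pos: [524.9, 32.6, 136.7]
tcp_rot: [3.14, 0.0, 1.572]
ft_force: [0.3, -1.6, 7.7]
opening: 0.288
grip_force: 30.0
```

```bash
python3 - <<'E'
from cell import optics
from h import *
t=optics.read_camera("top"); s=optics.read_camera("scene"); pickle.dump((t,s),open("2.pkl","wb"))
zoom(t,240,150,95,80,4,"pics/a.png"); zoom(s,195,160,95,80,4,"pics/b.png")
cv2.imwrite("pics/z4.png",np.hstack([cv2.imread("pics/a.png"),cv2.imread("pics/b.png")]))
E
```

```text
(no output)
```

View pics/z4.png

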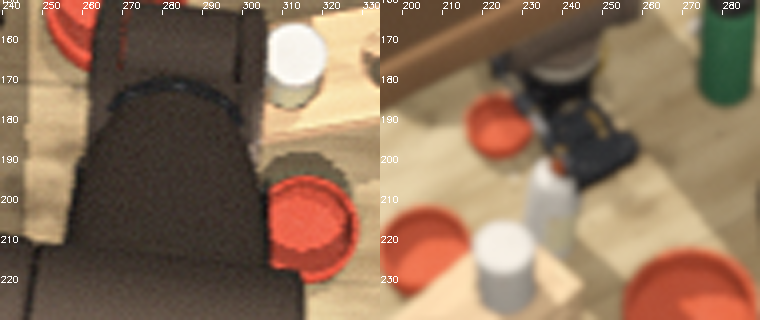

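```bash
cat >> h.py <<'E'
def tilt(x,y,z,th):  # bottle leaning towards +y by th deg about point at 144 up its axis located at (x,y,z)
    a=np.radians(th); T=np.eye(4); T[:3,:3]=[[1,0,0],[0,np.cos(a),np.sin(a)],[0,-np.sin(a),np.cos(a)]]
    T[:3,3]=np.array([x,y,z])-T[:3,:3]@[0,0,144]; return T
E
python3 - <<'E'
from h import *
t,s=pickle.load(open("2.pkl","rb"))
for th in(0,5,10,15):
    T=tilt(525,32.6,145,th); A=(np.array([[0,0,0,1],[0,0,60,1],[0,0,118,1],[0,0,153,1]])@T.T)[:,:3]
    u=proj(s,rings([(0,29)],T)); print(th,proj(s,A).round(1).tolist(),u.min(0).round(1),u.max(0).round(1))
E
```

```text
0 [[241.2, 217.7], [240.8, 210.4], [240.5, 203.0], [240.3, 198.4]] [234.4 211.9] [247.9 223.6]
5 [[238.6, 219.0], [239.3, 211.2], [240.0, 203.3], [240.5, 198.3]] [231.8 213.3] [245.4 224.8]
10 [[236.1, 220.2], [237.8, 211.9], [239.5, 203.5], [240.6, 198.2]] [229.3 214.6] [242.9 225.8]
15 [[233.6, 221.2], [236.3, 212.5], [239.1, 203.7], [240.8, 198.2]] [226.9 215.8] [240.3 226.7]
```

The scene half shows the bottle held at its neck, base near (236,221). That matches about 10° of lean, so it is tipping rather than sliding. Continuing along the arc.

Request:
step_arm([
  {"tx":7,"ty":0,"tz":0,"roll":0},
  {"tx":13,"ty":0,"tz":0.3,"roll":0},
  {"tx":19,"ty":0,"tz":0.8,"roll":0},
  {"tx":26,"ty":0,"tz":1.6,"roll":0},
  {"tx":32,"ty":0,"tz":2.8,"roll":0},
  {"tx":38,"ty":0,"tz":4.2,"roll":0},
  {"tx":45,"ty":0,"tz":6,"roll":0},
  {"tx":51,"ty":0,"tz":7.7,"roll":0},
  {"tx":51,"ty":0,"tz":7.7,"roll":0},
])

```text
t: 11.3
eef_pos: [524.3, 84.0, 127.9]
tcp_rot: [-3.141, -0.0, 1.572]
ft_force: [0.1, 0.4, 4.4]
opening: 0.284
grip_force: 30.0
```

Request:
step_arm([
  {"tx":8,"ty":0,"tz":3,"roll":0},
  {"tx":16,"ty":0,"tz":6.5,"roll":0},
  {"tx":23.6,"ty":0,"tz":10.4,"roll":0},
  {"tx":31,"ty":0,"tz":14.8,"roll":0},
  {"tx":38,"ty":0,"tz":19.5,"roll":0},
  {"tx":45,"ty":0,"tz":24.7,"roll":0},
  {"tx":51.5,"ty":0,"tz":30,"roll":0},
  {"tx":58,"ty":0,"tz":36.5,"roll":0},
  {"tx":63.7,"ty":0,"tz":42.5,"roll":0},
  {"tx":63.7,"ty":0,"tz":42.5,"roll":0},
])

```text
t: 12.13
eef_pos: [524.0, 147.7, 84.3]
tcp_rot: [-3.14, -0.0, 1.572]
ft_force: [0.9, 4.2, 2.8]
opening: 0.285
grip_force: 30.0
```

Request:
step_arm([
  {"tx":5.5,"ty":0,"tz":6.5,"roll":0},
  {"tx":10.5,"ty":0,"tz":13.5,"roll":0},
  {"tx":15.3,"ty":0,"tz":20.7,"roll":0},
  {"tx":19.5,"ty":0,"tz":28,"roll":0},
  {"tx":23.3,"ty":0,"tz":36,"roll":0},
  {"tx":26.7,"ty":0,"tz":43.8,"roll":0},
  {"tx":29,"ty":0,"tz":50,"roll":0},
  {"tx":31,"ty":0,"tz":56,"roll":0},
  {"tx":31,"ty":0,"tz":56,"roll":0},
])

```text
t: 12.88
eef_pos: [523.8, 177.6, 28.3]
tcp_rot: [-3.14, 0.0, 1.571]
ft_force: [0.2, 2.1, 0.3]
opening: 0.283
grip_force: 30.0
```

Request:
step_arm([
  {"tx":1.2,"ty":0,"tz":4,"roll":0},
  {"tx":2.2,"ty":0,"tz":8,"roll":0},
  {"tx":2.8,"ty":0,"tz":11,"roll":0},
  {"tx":3,"ty":0,"tz":12.5,"roll":0},
  {"tx":3,"ty":0,"tz":12.5,"roll":0},
])

```text
t: 13.3
eef_pos: [524.3, 180.5, 16.9]
tcp_rot: [-3.141, -0.0, 1.571]
ft_force: [-1.2, 1.6, 1.0]
opening: 0.288
grip_force: 30.0
```

```bash
python3 - <<'E'
from cell import optics
from h import *
s=optics.read_camera("scene"); pickle.dump(s,open("3.pkl","wb"))
zoom(s,200,140,100,90,5,"pics/z5.png")
E
```

```text
(no output)
```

View pics/z5.png

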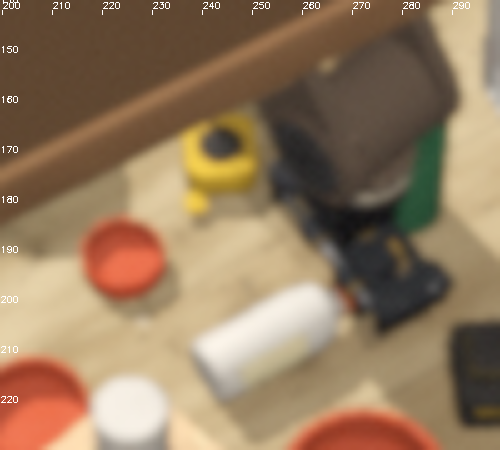

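The bottle lies nearly horizontal, base end at (241,213) and shoulder at (265,200), with the gripper at the neck. I'll settle it and release.

Request:
step_arm([
  {"tx":0,"ty":0,"tz":1,"roll":0},
  {"tx":0,"ty":0,"tz":2,"roll":0},
  {"tx":0,"ty":0,"tz":2,"roll":0},
])

```text
t: 13.6
eef_pos: [524.5, 180.5, 15.3]
tcp_rot: [3.141, -0.0, 1.571]
ft_force: [0.2, 1.5, 2.0]
opening: 0.287
grip_force: 30.0
```

Request:
step_arm([
  {"tx":0,"ty":0,"tz":1,"roll":0},
  {"tx":0,"ty":0,"tz":2,"roll":0},
  {"tx":0,"ty":0,"tz":2,"roll":0},
])

```text
t: 13.85
eef_pos: [524.8, 180.9, 13.6]
tcp_rot: [3.14, -0.001, 1.571]
ft_force: [-0.9, 4.6, 6.8]
opening: 0.286
grip_force: 30.0
```

Contact is flat now, so I'm releasing and backing straight up.

Request:
step_arm([
  {"tx":0,"ty":0,"tz":-1,"roll":0},
  {"tx":0,"ty":0,"tz":-1,"roll":0},
  {"tx":0,"ty":0,"tz":-1,"roll":0},
  {"tx":0,"ty":0,"tz":-1,"roll":0},
  {"tx":0,"ty":0,"tz":-30,"roll":0},
  {"tx":0,"ty":0,"tz":-70,"roll":0},
  {"tx":0,"ty":0,"tz":-110,"roll":0},
  {"tx":0,"ty":0,"tz":-150,"roll":0},
  {"tx":0,"ty":0,"tz":-190,"roll":0},
  {"tx":0,"ty":0,"tz":-220,"roll":0},
  {"tx":0,"ty":0,"tz":-220,"roll":0},
], grip=55)

```text
t: 14.77
eef_pos: [526.2, 180.8, 239.2]
tcp_rot: [3.132, -0.002, 1.571]
ft_force: [0.1, 0.8, 0.1]
opening: 0.58
grip_force: 0.0
```

```bash
python3 - <<'E'
from cell import optics
from h import *
s=optics.read_camera("scene"); t=optics.read_camera("top"); pickle.dump((t,s),open("4.pkl","wb"))
from scipy.optimize import minimize
x0,y0,x1,y1=232,185,275,222
im=s["pixels"][y0:y1,x0:x1]; hsv=cv2.cvtColor(im,cv2.COLOR_BGR2HSV).astype(int)
m=((hsv[...,1]<62)&(hsv[...,2]>95)).astype(np.uint8); n,l,st,ce=cv2.connectedComponentsWithStats(m); k=1+np.argmax(st[1:,4]); m=(l==k)
S=8; M=cv2.resize(cv2.GaussianBlur(m.astype(np.float32),(0,0),.7),None,fx=S,fy=S)
def cost(p,ret=False):
    x,y,w=p; c,q=np.cos(w),np.sin(w)  # base centre (x,y,29), axis dir (cos w, sin w)
    T=np.eye(4); T[:3,2]=[c,q,0]; T[:3,0]=[0,0,1]; T[:3,1]=[q,-c,0]; T[:3,3]=[x,y,29]
    uv=proj(s,rings(BOT[:4],T)); h=cv2.convexHull(np.float32(uv)); I=np.zeros(M.shape,np.uint8)
    cv2.fillPoly(I,[np.int32((h-[x0-.5,y0-.5])*S)],1); return np.abs(I-M).sum()/S/S
best=min((minimize(cost,[x,y,w],method="Nelder-Mead",options=dict(initial_simplex=[[x,y,w],[x+8,y,w],[x,y+8,w],[x,y,w+.1]])) for x in(520,528) for y in(30,42) for w in(1.5,1.64)),key=lambda r:r.fun)
print(best.x,best.fun,m.sum())
zoom(s,200,150,100,80,4,"pics/a.png"); zoom(t,235,150,90,80,4,"pics/b.png"); cv2.imwrite("pics/z6.png",np.hstack([cv2.imread("pics/a.png"),cv2.imread("pics/b.png")]))
E
python3 go.py 524,55,230,1.571
```

```text
[519.76999343  32.68157918   1.56799843] 81.16248321533203 387
t 14.87 [524.5 180.4 233.9] rot [ 3.14  -0.     1.571] j6 0.21 F [ 0.   0.4 -0.2]
524,55,230,1.571 -> t [-125.4   -0.5    3.9] roll -0.0
```

View pics/z6.png

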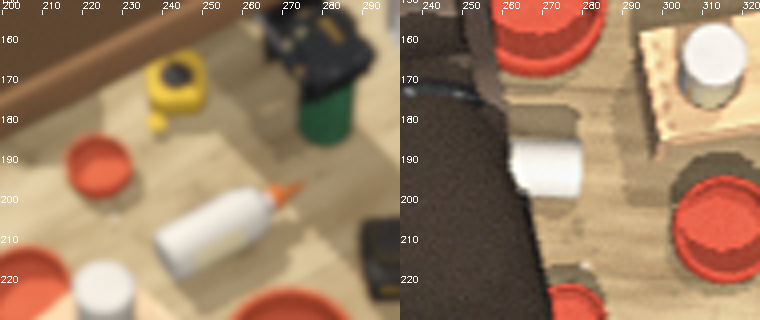

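Scene half: the bottle lies on the bench, nozzle tip (272,196) and base (242,212). Top half: base edge near (280,191.5).

```bash
python3 - <<'E'
from h import *
t,s=pickle.load(open("4.pkl","rb"))
print(back(t,[(280,191.5)],29),back(t,[(270,184.5)],29),back(t,[(270,198.7)],29),back(s,[(200+302/4-.5,150+180/4-.5)],29))
E
python3 go.py 524.5,53,230,1.571
```

```text
[[523.36622394  28.77978233  29.        ]] [[549.07606457  68.33620799  29.        ]] [[493.33067823  65.90523163  29.        ]] [[519.19703026 209.17463071  29.        ]]
t 14.87 [524.5 180.4 233.9] rot [ 3.14  -0.     1.571] j6 0.21 F [ 0.   0.4 -0.2]
524.5,53,230,1.571 -> t [-127.4    0.     3.9] roll -0.0
```

Request:
step_arm([
  {"tx":-35,"ty":-1,"tz":0,"roll":0},
  {"tx":-75,"ty":-1,"tz":0,"roll":0},
  {"tx":-110,"ty":-1,"tz":0,"roll":0},
  {"tx":-130,"ty":-1,"tz":0,"roll":0},
  {"tx":-130,"ty":-1,"tz":40,"roll":0},
  {"tx":-130,"ty":-1,"tz":80,"roll":0},
  {"tx":-130,"ty":-1,"tz":120,"roll":0},
  {"tx":-130,"ty":-1,"tz":150,"roll":0},
  {"tx":-130,"ty":-1,"tz":165,"roll":0},
  {"tx":-130,"ty":-1,"tz":165,"roll":0},
], grip=90)

```text
t: 15.7
eef_pos: [520.7, 50.4, 63.6]
tcp_rot: [-3.133, -0.0, 1.571]
ft_force: [0.2, 0.0, -0.5]
opening: 0.945
grip_force: 0.0
```

```bash
python3 go.py 523,50,12,1.571
```

```text
t 15.7 [520.7  50.4  63.6] rot [-3.133 -0.     1.571] j6 -0.03 F [ 0.2  0.  -0.5]
523,50,12,1.571 -> t [-0.4  2.7 51.6] roll -0.0
```

Request:
step_arm([
  {"tx":0,"ty":0,"tz":20,"roll":0},
  {"tx":0,"ty":0,"tz":38,"roll":0},
  {"tx":0,"ty":0,"tz":50,"roll":0},
  {"tx":0,"ty":0,"tz":56,"roll":0},
  {"tx":0,"ty":0,"tz":57,"roll":0},
  {"tx":0,"ty":0,"tz":57,"roll":0},
])

```text
t: 16.2
eef_pos: [523.4, 50.5, 11.4]
tcp_rot: [-3.141, -0.0, 1.571]
ft_force: [0.5, -0.2, -0.1]
opening: 0.948
grip_force: 0.0
```

Request:
step_arm([
  {"tx":0,"ty":0,"tz":0,"roll":0},
  {"tx":0,"ty":0,"tz":0,"roll":0},
  {"tx":0,"ty":0,"tz":0,"roll":0},
  {"tx":0,"ty":0,"tz":0,"roll":0},
  {"tx":0,"ty":0,"tz":0,"roll":0},
  {"tx":0,"ty":0,"tz":0,"roll":0},
  {"tx":0,"ty":0,"tz":0,"roll":0},
], grip=0)

```text
t: 16.78
eef_pos: [523.6, 50.5, 11.4]
tcp_rot: [3.141, -0.0, 1.571]
ft_force: [1.3, 0.1, 1.4]
opening: 0.597
grip_force: 30.0
```

Request:
step_arm([
  {"tx":0,"ty":0,"tz":-10,"roll":0},
  {"tx":0,"ty":0,"tz":-22,"roll":0},
  {"tx":0,"ty":0,"tz":-36,"roll":0},
  {"tx":0,"ty":0,"tz":-50,"roll":0},
  {"tx":0,"ty":0,"tz":-65,"roll":0},
  {"tx":0,"ty":0,"tz":-80,"roll":0},
  {"tx":0,"ty":0,"tz":-95,"roll":0},
  {"tx":0,"ty":0,"tz":-110,"roll":0},
  {"tx":0,"ty":0,"tz":-125,"roll":0},
  {"tx":0,"ty":0,"tz":-140,"roll":0},
  {"tx":0,"ty":0,"tz":-155,"roll":0},
  {"tx":0,"ty":0,"tz":-155,"roll":0},
])

```text
t: 17.78
eef_pos: [524.1, 50.5, 169.0]
tcp_rot: [3.138, 0.0, 1.571]
ft_force: [-0.7, -0.8, -1.9]
opening: 0.596
grip_force: 30.0
```

```bash
python3 - <<'E'
from cell import optics
from h import *
s=optics.read_camera("scene"); pickle.dump(s,open("5.pkl","wb"))
zoom(s,195,130,110,100,5,"pics/z7.png")
E
python3 go.py
```

```text
t 17.83 [523.6  50.5 167.4] rot [3.139 0.    1.571] j6 -0.03 F [ 0.1 -0.9 -2.8]
```

View pics/z7.png

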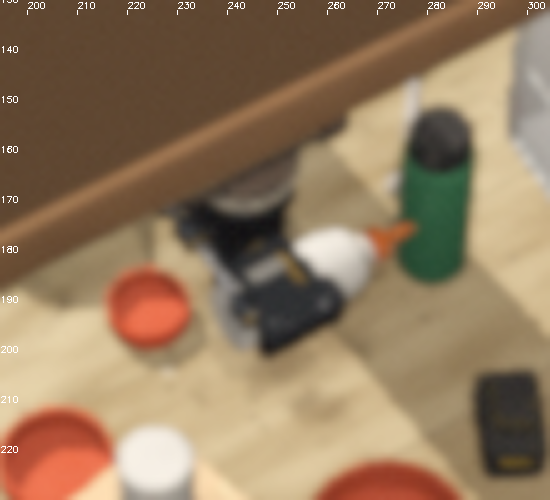

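The picture shows the bottle still about horizontal in the grip, nozzle tip near (275.5,176). The pads hold it against its own weight. I'll measure its tilt numerically.

```bash
cat >> h.py <<'E'
def hang(g,th,off=18,w=np.pi/2):
    """bottle gripped at g (axis point `off` from base), nozzle th deg below horizontal, heading w; returns T"""
    a=np.radians(th); z=np.array([np.cos(a)*np.cos(w),np.cos(a)*np.sin(w),-np.sin(a)]); y=np.array([-np.sin(w),np.cos(w),0])
    T=np.eye(4); T[:3,2]=z; T[:3,1]=y; T[:3,0]=np.cross(y,z); T[:3,3]=np.array(g)-off*z; return T
def orange(d,box):
    x0,y0,x1,y1=box; hsv=cv2.cvtColor(d["pixels"][y0:y1,x0:x1],cv2.COLOR_BGR2HSV).astype(int)
    m=(hsv[...,0]<16)&(hsv[...,1]>140)&(hsv[...,2]>90); n,l,st,ce=cv2.connectedComponentsWithStats(m.astype(np.uint8)); k=1+np.argmax(st[1:,4]); return ce[k]+[x0,y0],st[k]
E
python3 - <<'E'
from h import *
s=pickle.load(open("5.pkl","rb")); print(orange(s,(258,165,285,190)))
for th in(-5,0,5,10,20,30):
    T=hang([523.6,50.5,186.5],th); A=(np.array([[0,0,118,1],[0,0,158,1],[0,0,176,1]])@T.T)[:,:3]; print(th,proj(s,A).round(1).tolist())
E
```

```text
(array([272.67857143, 177.        ]), array([11,  9,  8,  7, 28], dtype=int32))
-5 [[264.9, 179.2], [273.2, 174.3], [276.9, 172.2]]
0 [[264.9, 180.4], [273.2, 176.1], [276.9, 174.1]]
5 [[264.8, 181.7], [273.0, 177.8], [276.7, 176.1]]
10 [[264.5, 183.1], [272.6, 179.7], [276.2, 178.3]]
20 [[263.5, 185.9], [271.1, 183.7], [274.5, 182.7]]
30 [[262.0, 188.9], [268.9, 187.8], [272.0, 187.3]]
```

Request:
step_arm([
  {"tx":0,"ty":0,"tz":-40,"roll":0},
  {"tx":0,"ty":0,"tz":-60,"roll":0},
  {"tx":0,"ty":0,"tz":-70,"roll":0},
  {"tx":0,"ty":0,"tz":-70,"roll":0},
  {"tx":0,"ty":0,"tz":-60,"roll":0},
  {"tx":0,"ty":0,"tz":-35,"roll":0},
  {"tx":0,"ty":0,"tz":5,"roll":0},
  {"tx":0,"ty":0,"tz":-36,"roll":0},
  {"tx":0,"ty":0,"tz":-60,"roll":0},
  {"tx":0,"ty":0,"tz":-70,"roll":0},
  {"tx":0,"ty":0,"tz":-70,"roll":0},
  {"tx":0,"ty":0,"tz":-70,"roll":0},
])

```text
t: 18.83
eef_pos: [522.8, 50.5, 234.9]
tcp_rot: [-3.141, -0.0, 1.571]
ft_force: [0.1, 0.5, -2.8]
opening: 0.597
grip_force: 30.0
```

```bash
cat > ang.py <<'E'
from cell import env,optics
from h import *
import sys
off=float(sys.argv[1]) if len(sys.argv)>1 else 18
st=env.state(); g=st["eef_pos"]+[0,0,18.8]; w=st["tcp_rot"][2]
s=optics.read_camera("scene")
P=[]
for th in np.arange(-10,111,1.):
    P.append(proj(s,(np.array([[0,0,158,1]])@hang(g,th,off,w).T)[:,:3])[0])
P=np.array(P); lo=(P.min(0)-12).astype(int); hi=(P.max(0)+12).astype(int)
x0,y0=lo; hsv=cv2.cvtColor(s["pixels"][y0:hi[1],x0:hi[0]],cv2.COLOR_BGR2HSV).astype(int)
m=((hsv[...,0]<16)&(hsv[...,1]>140)&(hsv[...,2]>90)).astype(np.uint8); n,l,S,ce=cv2.connectedComponentsWithStats(m)
for k in range(1,n):
    if S[k,4]>4:
        c=ce[k]+lo; d=np.linalg.norm(P-c,axis=1); i=d.argmin(); print("blob",c.round(1),S[k,4],"angle",i-10,"miss px",round(d[i],1))
print(st["eef_pos"].round(1),st["ft_force"].round(1),st["opening"])
E
python3 ang.py
```

```text
blob [271.5 173.4] 17 angle 19 miss px 0.3
blob [225.8 191.4] 160 angle 110 miss px 16.4
[522.8  50.5 234.9] [ 0.1  0.5 -2.8] 0.596915248949189
```

Request:
step_arm([
  {"tx":0,"ty":0,"tz":10,"roll":0},
  {"tx":0,"ty":0,"tz":35,"roll":0},
  {"tx":0,"ty":0,"tz":75,"roll":0},
  {"tx":0,"ty":0,"tz":35,"roll":0},
  {"tx":0,"ty":0,"tz":10,"roll":0},
  {"tx":0,"ty":0,"tz":0,"roll":0},
  {"tx":0,"ty":0,"tz":10,"roll":0},
  {"tx":0,"ty":0,"tz":35,"roll":0},
  {"tx":0,"ty":0,"tz":75,"roll":0},
  {"tx":0,"ty":0,"tz":35,"roll":0},
  {"tx":0,"ty":0,"tz":10,"roll":0},
  {"tx":0,"ty":0,"tz":0,"roll":0},
])

```text
t: 19.88
eef_pos: [523.7, 50.5, 236.1]
tcp_rot: [3.141, -0.0, 1.571]
ft_force: [0.9, -0.1, -1.9]
opening: 0.599
grip_force: 30.0
```

```bash
python3 ang.py
```

```text
blob [268.5 178.7] 11 angle 31 miss px 0.5
blob [225.8 191.5] 159 angle 110 miss px 16.4
[523.7  50.5 236.1] [ 0.9 -0.1 -1.9] 0.5988273523445102
```

Request:
step_arm([
  {"tx":-5,"ty":0,"tz":8,"roll":0},
  {"tx":-20,"ty":0,"tz":28,"roll":0},
  {"tx":-44,"ty":0,"tz":60,"roll":0},
  {"tx":-20,"ty":0,"tz":28,"roll":0},
  {"tx":-5,"ty":0,"tz":8,"roll":0},
  {"tx":0,"ty":0,"tz":0,"roll":0},
  {"tx":-6,"ty":0,"tz":7,"roll":0},
  {"tx":-24,"ty":0,"tz":26,"roll":0},
  {"tx":-52,"ty":0,"tz":54,"roll":0},
  {"tx":-24,"ty":0,"tz":26,"roll":0},
  {"tx":-6,"ty":0,"tz":7,"roll":0},
  {"tx":0,"ty":0,"tz":0,"roll":0},
])

```text
t: 20.93
eef_pos: [523.2, 50.5, 236.0]
tcp_rot: [3.141, -0.0, 1.57]
ft_force: [-0.3, 0.3, -2.7]
opening: 0.596
grip_force: 30.0
```

```bash
python3 ang.py
```

```text
blob [264.2 184.8] 6 angle 45 miss px 0.4
blob [225.8 191.5] 160 angle 110 miss px 16.2
[523.2  50.5 236. ] [-0.3  0.3 -2.7] 0.5961480598272418
```

Request:
step_arm([
  {"tx":-7,"ty":0,"tz":6,"roll":0},
  {"tx":-27,"ty":0,"tz":21,"roll":0},
  {"tx":-59,"ty":0,"tz":46,"roll":0},
  {"tx":-27,"ty":0,"tz":21,"roll":0},
  {"tx":-7,"ty":0,"tz":6,"roll":0},
  {"tx":0,"ty":0,"tz":0,"roll":0},
  {"tx":-7,"ty":0,"tz":4,"roll":0},
  {"tx":-30,"ty":0,"tz":17,"roll":0},
  {"tx":-65,"ty":0,"tz":37,"roll":0},
  {"tx":-30,"ty":0,"tz":17,"roll":0},
  {"tx":-7,"ty":0,"tz":4,"roll":0},
  {"tx":0,"ty":0,"tz":0,"roll":0},
])

```text
t: 21.98
eef_pos: [523.3, 50.0, 235.6]
tcp_rot: [-3.141, -0.0, 1.57]
ft_force: [1.0, -0.2, -2.7]
opening: 0.597
grip_force: 30.0
```

```bash
python3 ang.py
```

```text
blob [225.8 191.5] 160 angle 110 miss px 16.3
[523.3  50.  235.6] [ 1.  -0.2 -2.7] 0.5972068653710662
```

```bash
sed -i 's/S\[k,4\]>4/S[k,4]>0/; s/>140)\&(hsv\[...,2\]>90)/>110)\&(hsv[...,2]>70)/' ang.py; cat >> ang.py <<'E'
pickle.dump((s,g,w,off),open("last.pkl","wb"))
hsv=cv2.cvtColor(s["pixels"],cv2.COLOR_BGR2HSV).astype(int)
W=((hsv[...,1]<60)&(hsv[...,2]>100)); W=cv2.GaussianBlur(W.astype(np.float32),(0,0),.8)
r=[]
for th in range(0,111,3):   # mean whiteness over shoulder/outer body 60..130
    u=proj(s,rings([(60,25),(80,25),(100,25),(118,20)],hang(g,th,off,w))); h=cv2.convexHull(np.float32(u)); I=np.zeros(W.shape,np.uint8); cv2.fillPoly(I,[np.int32(h.round())],1); r.append((round(float(W[I>0].mean()),2),th))
print("white",sorted(r)[-6:])
E
python3 ang.py
```

```text
blob [236.4 157.9] 597 angle -10 miss px 37.5
blob [226.2 191.4] 189 angle 110 miss px 16.2
blob [262.9 186.8] 15 angle 50 miss px 0.2
[523.2  50.9 235.9] [-0.7  1.2 -1.7] 0.5945573282163737
white [(0.22, 93), (0.22, 108), (0.23, 96), (0.23, 99), (0.23, 102), (0.23, 105)]
```

```bash
python3 go.py 523,50.5,340,1.571 536.7,-199.6,340,0.228
```

```text
t 22.08 [523.   50.4 235.2] rot [-3.141  0.     1.573] j6 -0.03 F [ 0.3 -0.5 -2.8]
523,50.5,340,1.571 -> t [ 1.000e-01 -1.000e-01 -1.048e+02] roll 0.002
536.7,-199.6,340,0.228 -> t [-250.1   13.1 -104.7] roll 1.345
```

Request:
step_arm([
  {"tx":0,"ty":0,"tz":-25,"roll":0.06},
  {"tx":0,"ty":0,"tz":-55,"roll":0.18},
  {"tx":0,"ty":0,"tz":-85,"roll":0.3},
  {"tx":-5,"ty":0,"tz":-103,"roll":0.42},
  {"tx":-20,"ty":1,"tz":-105,"roll":0.54},
  {"tx":-45,"ty":3,"tz":-105,"roll":0.66},
  {"tx":-75,"ty":4,"tz":-105,"roll":0.78},
  {"tx":-110,"ty":6,"tz":-105,"roll":0.9},
  {"tx":-145,"ty":8,"tz":-105,"roll":1.02},
  {"tx":-180,"ty":10,"tz":-105,"roll":1.14},
  {"tx":-212,"ty":11,"tz":-105,"roll":1.25},
  {"tx":-237,"ty":12,"tz":-105,"roll":1.345},
])

```text
t: 23.08
eef_pos: [534.6, -189.7, 339.0]
tcp_rot: [-3.141, 0.002, 0.221]
ft_force: [0.9, 0.2, -2.5]
opening: 0.594
grip_force: 30.0
```

Request:
step_arm([
  {"tx":0,"ty":10,"tz":0,"roll":0},
  {"tx":0,"ty":13,"tz":0,"roll":0},
  {"tx":0,"ty":13,"tz":0,"roll":0},
  {"tx":0,"ty":13,"tz":0,"roll":0},
])

```text
t: 23.42
eef_pos: [538.1, -198.4, 340.5]
tcp_rot: [-3.141, 0.001, 0.228]
ft_force: [-0.2, -0.1, -1.9]
opening: 0.597
grip_force: 30.0
```

```bash
python3 ang.py;  python3 go.py 536.7,-199.6,240,0.228
```

```text
blob [170.2 198.5] 11 angle 110 miss px 15.9
blob [221.2 198.4] 5 angle -10 miss px 23.9
blob [207.  222.3] 298 angle -7 miss px 4.3
[ 538.1 -198.4  340.5] [-0.2 -0.1 -1.9] 0.5968300950452059
white [(0.84, 45), (0.84, 60), (0.85, 48), (0.85, 51), (0.85, 54), (0.86, 57)]
t 23.47 [ 538.2 -198.1  340.9] rot [-3.141  0.     0.228] j6 0.87 F [-0.1  0.5 -1.6]
536.7,-199.6,240,0.228 -> t [ -1.8   1.1 100.9] roll 0.0
```

```bash
cat > ang2.py <<'E'
from cell import env,optics
from h import *
import sys
off=float(sys.argv[1]) if len(sys.argv)>1 else 18
st=env.state(); g=st["eef_pos"]+[0,0,18.8]; w=st["tcp_rot"][2]
for n in("top","scene"):
    s=optics.read_camera(n); hsv=cv2.cvtColor(s["pixels"],cv2.COLOR_BGR2HSV).astype(int)
    P=np.array([proj(s,(np.array([[0,0,158,1]])@hang(g,th,off,w).T)[:,:3])[0] for th in range(20,111)])
    lo=(P.min(0)-9).astype(int); hi=(P.max(0)+9).astype(int); H=hsv[lo[1]:hi[1],lo[0]:hi[0]]
    for a,b in((0,7),(7,17)):
        m=((H[...,0]>=a)&(H[...,0]<b)&(H[...,1]>120)&(H[...,2]>70)).astype(np.uint8); k,l,S,ce=cv2.connectedComponentsWithStats(m)
        for i in range(1,k):
            if 3<S[i,4]<60:
                c=ce[i]+lo; d=np.linalg.norm(P-c,axis=1); j=d.argmin()
                if d[j]<4: print(n,(a,b),c.round(1),S[i,4],"angle",j+20,"miss",round(d[j],1))
    print(n,"path",P[::20].round().tolist())
E
python3 ang2.py
```

```text
top (7, 17) [343.4 151.8] 5 angle 51 miss 0.9
top path [[345.0, 134.0], [344.0, 145.0], [345.0, 158.0], [347.0, 172.0], [350.0, 185.0]]
scene (0, 7) [200.3 230.7] 10 angle 59 miss 2.4
scene path [[211.0, 229.0], [207.0, 231.0], [201.0, 229.0], [193.0, 223.0], [185.0, 215.0]]
```

Request:
step_arm([
  {"tx":3,"ty":1,"tz":25,"roll":0},
  {"tx":3,"ty":1,"tz":55,"roll":0},
  {"tx":3,"ty":1,"tz":80,"roll":0},
  {"tx":3,"ty":1,"tz":100,"roll":0},
  {"tx":3,"ty":1,"tz":110,"roll":0},
  {"tx":3,"ty":1,"tz":116,"roll":0},
  {"tx":3,"ty":1,"tz":120,"roll":0},
  {"tx":3,"ty":1,"tz":120,"roll":0},
])

```text
t: 24.23
eef_pos: [541.7, -199.3, 221.4]
tcp_rot: [3.141, -0.0, 0.226]
ft_force: [-0.3, -1.3, -1.9]
opening: 0.597
grip_force: 30.0
```

Request:
step_arm([
  {"tx":0,"ty":0,"tz":6,"roll":0},
  {"tx":0,"ty":0,"tz":12,"roll":0},
  {"tx":0,"ty":0,"tz":18,"roll":0},
  {"tx":0,"ty":0,"tz":18,"roll":0},
])

```text
t: 24.57
eef_pos: [541.0, -199.3, 202.0]
tcp_rot: [-3.141, 0.001, 0.226]
ft_force: [-0.4, -0.3, -3.1]
opening: 0.594
grip_force: 30.0
```

Request:
step_arm([
  {"tx":0,"ty":0,"tz":6,"roll":0},
  {"tx":0,"ty":0,"tz":12,"roll":0},
  {"tx":4,"ty":0,"tz":12,"roll":0},
  {"tx":8,"ty":0,"tz":12,"roll":0},
  {"tx":12,"ty":0,"tz":12,"roll":0},
  {"tx":12,"ty":0,"tz":12,"roll":0},
])

```text
t: 25.07
eef_pos: [554.1, -196.7, 191.3]
tcp_rot: [3.141, -0.001, 0.226]
ft_force: [0.4, -0.3, -2.2]
opening: 0.597
grip_force: 30.0
```

Request:
step_arm([
  {"tx":4,"ty":0,"tz":0,"roll":0},
  {"tx":8,"ty":0,"tz":-1,"roll":0},
  {"tx":12,"ty":0,"tz":-3,"roll":0},
  {"tx":16,"ty":0,"tz":-6,"roll":0},
  {"tx":16,"ty":0,"tz":-6,"roll":0},
])

```text
t: 25.48
eef_pos: [569.3, -193.0, 197.6]
tcp_rot: [-3.142, -0.0, 0.226]
ft_force: [-1.9, 0.4, -4.1]
opening: 0.597
grip_force: 30.0
```

Request:
step_arm([
  {"tx":6,"ty":0,"tz":-3.5,"roll":0},
  {"tx":12,"ty":0,"tz":-6.5,"roll":0},
  {"tx":17.6,"ty":0,"tz":-9,"roll":0},
  {"tx":24,"ty":0,"tz":-11.5,"roll":0},
  {"tx":30,"ty":0,"tz":-14,"roll":0},
  {"tx":36,"ty":0,"tz":-16,"roll":0},
  {"tx":42,"ty":0,"tz":-17.5,"roll":0},
  {"tx":42,"ty":0,"tz":-17.5,"roll":0},
])

```text
t: 26.15
eef_pos: [610.9, -183.6, 214.9]
tcp_rot: [3.141, -0.001, 0.226]
ft_force: [-1.0, 0.1, -2.2]
opening: 0.593
grip_force: 30.0
```

```bash
python3 ang2.py; python3 go.py
```

```text
top path [[335.0, 126.0], [334.0, 137.0], [335.0, 149.0], [337.0, 161.0], [340.0, 174.0]]
scene (7, 17) [211.5 251.7] 11 angle 76 miss 1.1
scene path [[227.0, 259.0], [223.0, 260.0], [217.0, 257.0], [209.0, 251.0], [201.0, 243.0]]
t 26.25 [ 610.2 -183.7  214.5] rot [ 3.141e+00 -1.000e-03  2.260e-01] j6 0.95 F [-0.1 -0.  -3.1]
```

Request:
step_arm([
  {"tx":6,"ty":0,"tz":-1.5,"roll":0},
  {"tx":12,"ty":0,"tz":-3,"roll":0},
  {"tx":18,"ty":0,"tz":-4,"roll":0},
  {"tx":24,"ty":0,"tz":-5,"roll":0},
  {"tx":30,"ty":0,"tz":-5.5,"roll":0},
  {"tx":34,"ty":0,"tz":-5.5,"roll":0},
  {"tx":34,"ty":0,"tz":-5.5,"roll":0},
])

```text
t: 26.83
eef_pos: [644.2, -176.0, 221.5]
tcp_rot: [3.14, -0.002, 0.226]
ft_force: [-3.4, -0.3, 8.9]
opening: 0.598
grip_force: 30.0
```

```bash
python3 ang2.py; python3 go.py
```

```text
top path [[333.0, 117.0], [333.0, 127.0], [333.0, 139.0], [335.0, 152.0], [338.0, 165.0]]
scene path [[234.0, 264.0], [230.0, 265.0], [223.0, 262.0], [215.0, 256.0], [207.0, 248.0]]
t 26.93 [ 644.  -176.1  221.5] rot [ 3.14e+00 -2.00e-03  2.26e-01] j6 0.98 F [-2.5  0.4  7.3]
```

Request:
step_arm([
  {"tx":0,"ty":0,"tz":-5,"roll":0},
  {"tx":0,"ty":0,"tz":-15,"roll":0},
  {"tx":-2,"ty":0,"tz":-30,"roll":0},
  {"tx":-8,"ty":0,"tz":-50,"roll":0},
  {"tx":-16,"ty":0,"tz":-70,"roll":0},
  {"tx":-22,"ty":0,"tz":-85,"roll":0},
  {"tx":-24,"ty":0,"tz":-90,"roll":0},
  {"tx":-24,"ty":0,"tz":-90,"roll":0},
  {"tx":-24,"ty":0,"tz":-90,"roll":0},
])

```text
t: 27.68
eef_pos: [619.6, -181.5, 309.8]
tcp_rot: [-3.141, -0.0, 0.226]
ft_force: [0.7, -0.2, -3.4]
opening: 0.593
grip_force: 30.0
```

```bash
python3 ang2.py; python3 go.py; python3 - <<'E'
from h import *
from cell import optics,env
from scipy.optimize import minimize
s=optics.read_camera("scene"); pickle.dump(s,open("6.pkl","wb"))
g=env.state()["eef_pos"]+[0,0,18.8]
hsv=cv2.cvtColor(s["pixels"],cv2.COLOR_BGR2HSV).astype(int)
for th in (75,80,85,90,95):
    T=hang(g,th,18,.226); A=(np.array([[0,0,60,1],[0,0,110,1],[0,0,143,1],[0,0,165,1]])@T.T)[:,:3]; u=proj(s,A)
    print(th,u.round(1).tolist(),[hsv[int(round(b)),int(round(a))].tolist() for a,b in u])
E
```

```text
top path [[338.0, 114.0], [338.0, 125.0], [339.0, 138.0], [341.0, 152.0], [344.0, 165.0]]
scene path [[228.0, 249.0], [224.0, 250.0], [217.0, 247.0], [209.0, 241.0], [200.0, 233.0]]
t 27.78 [ 619.5 -181.4  308.9] rot [-3.14e+00  1.00e-03  2.26e-01] j6 0.96 F [ 0.1 -0.4 -1.7]
75 [[204.0, 226.3], [207.6, 235.1], [209.9, 240.7], [211.4, 244.3]] [[17, 25, 161], [15, 65, 176], [17, 85, 212], [17, 76, 249]]
80 [[203.4, 225.8], [206.2, 234.0], [208.0, 239.1], [209.2, 242.5]] [[19, 25, 162], [17, 27, 153], [17, 85, 224], [18, 74, 247]]
85 [[202.7, 225.3], [204.7, 232.7], [206.1, 237.5], [206.9, 240.6]] [[19, 25, 162], [19, 26, 156], [11, 100, 155], [17, 91, 196]]
90 [[202.0, 224.7], [203.3, 231.4], [204.1, 235.7], [204.6, 238.5]] [[19, 25, 164], [19, 27, 159], [14, 37, 152], [11, 131, 163]]
95 [[201.3, 224.0], [201.8, 230.0], [202.1, 233.8], [202.3, 236.3]] [[17, 25, 164], [18, 29, 161], [18, 29, 158], [16, 42, 162]]
```

```bash
python3 - <<'E'
from h import *
s=pickle.load(open("6.pkl","rb")); hsv=cv2.cvtColor(s["pixels"],cv2.COLOR_BGR2HSV).astype(int)
R=hsv[226:250,192:218]
print("S");print(R[4:,:,1]); 
m=(R[...,1]<45)&(R[...,2]>120); 
for y in range(0,24): 
    xs=np.nonzero(m[y])[0]; print(226+y,(192+xs.min(),192+xs.max()) if len(xs) else None,end=' ')
E
```

```text
S
[[ 84  82  82  77  72  70  69  64  50  37  29  24  26  24  25  27  28  35
   60  76  77  75  74  73  73  74]
 [ 85  82  84  79  71  67  69  65  56  42  30  27  24  26  27  27  28  41
   64  76  76  75  73  72  72  73]
 [ 83  84  84  81  71  63  64  67  60  46  32  26  26  25  25  27  31  47
   70  78  76  74  72  72  73  75]
 [ 84  85  83  83  76  65  57  57  55  44  32  26  24  26  27  27  35  56
   73  77  75  74  72  73  74  75]
 [ 82  84  85  84  81  71  58  48  42  36  29  27  26  25  27  32  47  67
   77  77  75  73  73  73  75  76]
 [ 78  82  84  86  85  81  71  56  43  32  29  26  26  27  30  43  65  78
   78  76  73  73  74  74  77  77]
 [ 76  81  84  87  87  84  80  70  60  51  42  38  37  42  53  72  87  83
   77  76  74  74  74  76  77  78]
 [ 76  81  82  85  84  82  81  76  74  72  73  75  78  87 100 105  93  83
   77  75  75  76  76  77  78  78]
 [ 78  80  80  81  80  78  77  74  75  77  85  97 114 131 129 105  89  80
   76  76  77  77  77  78  78  78]
 [ 78  78  77  76  77  75  74  73  74  76  80  90 101 120 121  98  85  80
   78  76  78  79  78  79  79  79]
 [ 77  7
[... 884 characters left out ...]
9  69  72  76  77  73  71  72  72  74  75  76  77  81
   84  87  87  88  86  82  79  77]
 [ 86  76  72  70  68  69  72  76  75  72  71  72  75  75  78  79  83  85
   88  89  88  88  85  82  78  77]]
226 (np.int64(200), np.int64(208)) 227 (np.int64(200), np.int64(209)) 228 (np.int64(200), np.int64(209)) 229 (np.int64(201), np.int64(209)) 230 (np.int64(201), np.int64(209)) 231 (np.int64(201), np.int64(209)) 232 (np.int64(202), np.int64(208)) 233 (np.int64(201), np.int64(208)) 234 (np.int64(200), np.int64(207)) 235 (np.int64(200), np.int64(207)) 236 (np.int64(202), np.int64(205)) 237 None 238 None 239 None 240 None 241 None 242 None 243 None 244 None 245 None 246 None 247 None 248 None 249 None
```

Request:
step_arm([
  {"tx":0,"ty":0,"tz":0,"roll":-0.12},
  {"tx":0,"ty":0,"tz":0,"roll":-0.24},
  {"tx":0,"ty":0,"tz":0,"roll":-0.36},
  {"tx":0,"ty":0,"tz":0,"roll":-0.48},
  {"tx":0,"ty":0,"tz":0,"roll":-0.6},
  {"tx":0,"ty":0,"tz":0,"roll":-0.72},
  {"tx":0,"ty":0,"tz":0,"roll":-0.84},
  {"tx":0,"ty":0,"tz":0,"roll":-0.96},
  {"tx":0,"ty":0,"tz":0,"roll":-1.08},
  {"tx":0,"ty":0,"tz":0,"roll":-1.2},
  {"tx":0,"ty":0,"tz":0,"roll":-1.32},
  {"tx":0,"ty":0,"tz":0,"roll":-1.44},
])

```text
t: 28.83
eef_pos: [619.5, -181.5, 309.1]
tcp_rot: [-3.14, -0.001, 1.672]
ft_force: [0.4, 0.2, -2.3]
opening: 0.592
grip_force: 30.0
```

Request:
step_arm([
  {"tx":0,"ty":0,"tz":0,"roll":-0.1},
  {"tx":0,"ty":0,"tz":0,"roll":-0.133},
  {"tx":0,"ty":0,"tz":0,"roll":-0.133},
  {"tx":0,"ty":0,"tz":0,"roll":-0.133},
])

```text
t: 29.17
eef_pos: [619.5, -181.5, 309.4]
tcp_rot: [-3.141, -0.001, 1.797]
ft_force: [1.0, 0.2, -2.1]
opening: 0.59
grip_force: 30.0
```

```bash
python3 go.py 621,-180,309,1.799; python3 - <<'E'
from h import *
from cell import optics,env
s=optics.read_camera("scene"); st=env.state(); g=st["eef_pos"]+[0,0,18.8]
hsv=cv2.cvtColor(s["pixels"],cv2.COLOR_BGR2HSV).astype(int)
for th in (85,90,95):
    T=hang(g,th,18,1.799); A=(np.array([[0,0,110,1],[0,0,143,1],[0,0,165,1]])@T.T)[:,:3]; print(th,proj(s,A).round(1).tolist())
R=hsv[228:248,192:216]; print(R[...,1])
E
```

```text
t 29.17 [ 619.5 -181.5  309.4] rot [-3.141e+00 -1.000e-03  1.797e+00] j6 -0.61 F [ 1.   0.2 -2.1]
621,-180,309,1.799 -> t [1.1 1.8 0.4] roll -0.002
85 [[204.8, 229.9], [206.2, 233.7], [207.1, 236.2]]
90 [[203.2, 231.4], [204.0, 235.6], [204.6, 238.4]]
95 [[201.6, 232.7], [201.8, 237.5], [202.0, 240.5]]
[[ 85  80  71  54  52  57  57  56  60  64  64  66  68  73  73  72  64  57
   94 101  94  87  82  80]
 [ 81  78  72  62  56  63  62  59  61  65  66  67  68  70  71  72  73  76
   92  90  86  83  80  80]
 [ 80  79  73  65  62  68  68  62  61  64  66  66  66  67  69  72  71  67
   80  83  81  79  80  79]
 [ 79  77  77  71  64  66  70  65  62  64  66  66  67  67  67  68  65  60
   73  78  81  79  80  80]
 [ 79  79  79  77  68  64  70  68  63  63  67  66  67  66  66  63  56  55
   71  79  80  79  79  78]
 [ 79  81  79  79  74  64  68  71  65  64  66  65  65  63  60  52  47  59
   75  80  79  79  77  77]
 [ 79  80  80  81  78  71  67  68  63  59  59  60  58  53  46  40  46  66
   78  79  79  78  76  76]
 [ 77  79  81  81  81  78  71  65  56  51  47  47  43  40  37  42  60  75
   78  79  78  
[... 524 characters left out ...]
75  73  73  72  73  73  74  76  78  80  83  86  87  87  87  85  85
   87  85  82  80  78  77]
 [ 73  72  72  72  72  73  74  76  77  81  85  88  87  84  82  80  81  82
   82  83  83  82  79  76]
 [ 71  71  72  73  74  74  76  78  81  85  87  85  81  77  74  73  73  75
   76  79  81  83  81  78]
 [ 72  72  73  74  75  76  75  78  84  87  83  80  75  72  71  71  72  74
   75  76  80  83  83  80]
 [ 72  73  74  76  74  74  75  78  85  84  79  73  72  71  71  72  74  74
   75  76  80  85  84  80]
 [ 76  74  74  74  74  72  73  77  81  78  74  72  71  71  72  73  74  75
   77  79  84  87  86  82]
 [ 80  74  74  72  70  70  71  76  80  75  73  71  71  73  73  74  75  76
   81  84  86  88  86  83]]
```

Request:
step_arm([
  {"tx":0,"ty":1.5,"tz":15,"roll":0},
  {"tx":0,"ty":1.5,"tz":35,"roll":0},
  {"tx":0,"ty":1.5,"tz":55,"roll":0},
  {"tx":0,"ty":1.5,"tz":70,"roll":0},
  {"tx":0,"ty":1.5,"tz":80,"roll":0},
  {"tx":0,"ty":1.5,"tz":88,"roll":0},
  {"tx":0,"ty":1.5,"tz":95,"roll":0},
  {"tx":0,"ty":1.5,"tz":100,"roll":0},
  {"tx":0,"ty":1.5,"tz":100,"roll":0},
])

```text
t: 29.97
eef_pos: [620.8, -181.2, 209.5]
tcp_rot: [-3.141, -0.001, 1.799]
ft_force: [0.3, 0.7, -2.1]
opening: 0.591
grip_force: 30.0
```

Request:
step_arm([
  {"tx":0,"ty":0,"tz":5,"roll":0},
  {"tx":0,"ty":0,"tz":10,"roll":0},
  {"tx":0,"ty":0,"tz":15,"roll":0},
  {"tx":0,"ty":0,"tz":20,"roll":0},
  {"tx":0,"ty":0,"tz":20,"roll":0},
])

```text
t: 30.38
eef_pos: [620.5, -181.1, 189.0]
tcp_rot: [-3.14, -0.001, 1.799]
ft_force: [-0.3, 0.0, -2.7]
opening: 0.597
grip_force: 30.0
```

Request:
step_arm([
  {"tx":0,"ty":0,"tz":4,"roll":0},
  {"tx":0,"ty":0,"tz":8,"roll":0},
  {"tx":0,"ty":0,"tz":12,"roll":0},
  {"tx":0,"ty":0,"tz":16,"roll":0},
  {"tx":0,"ty":0,"tz":20,"roll":0},
  {"tx":0,"ty":0,"tz":20,"roll":0},
])

```text
t: 30.88
eef_pos: [620.7, -181.2, 169.2]
tcp_rot: [-3.141, -0.001, 1.799]
ft_force: [0.4, -0.6, -3.0]
opening: 0.599
grip_force: 30.0
```

Request:
step_arm([
  {"tx":0,"ty":0,"tz":3,"roll":0},
  {"tx":0,"ty":0,"tz":6,"roll":0},
  {"tx":0,"ty":0,"tz":9,"roll":0},
  {"tx":0,"ty":0,"tz":9,"roll":0},
])

```text
t: 31.22
eef_pos: [620.7, -181.2, 160.5]
tcp_rot: [-3.141, -0.0, 1.799]
ft_force: [0.0, -0.3, -3.4]
opening: 0.593
grip_force: 30.0
```

Still free. Continuing in small steps to contact.

Request:
step_arm([
  {"tx":0,"ty":0,"tz":2,"roll":0},
  {"tx":0,"ty":0,"tz":4,"roll":0},
  {"tx":0,"ty":0,"tz":6,"roll":0},
  {"tx":0,"ty":0,"tz":6,"roll":0},
])

```text
t: 31.55
eef_pos: [620.9, -181.1, 154.8]
tcp_rot: [-3.142, -0.0, 1.799]
ft_force: [0.3, 0.4, -3.3]
opening: 0.591
grip_force: 30.0
```

Request:
step_arm([
  {"tx":0,"ty":0,"tz":1.5,"roll":0},
  {"tx":0,"ty":0,"tz":3,"roll":0},
  {"tx":0,"ty":0,"tz":3,"roll":0},
])

```text
t: 31.8
eef_pos: [620.9, -181.1, 151.9]
tcp_rot: [3.141, -0.0, 1.799]
ft_force: [1.8, -0.1, -2.5]
opening: 0.596
grip_force: 30.0
```

Request:
step_arm([
  {"tx":0,"ty":0,"tz":1.5,"roll":0},
  {"tx":0,"ty":0,"tz":3,"roll":0},
  {"tx":0,"ty":0,"tz":3,"roll":0},
])

```text
t: 32.05
eef_pos: [621.0, -181.1, 149.0]
tcp_rot: [3.141, -0.0, 1.799]
ft_force: [2.1, 1.9, -1.9]
opening: 0.592
grip_force: 30.0
```

Request:
step_arm([
  {"tx":0,"ty":0,"tz":1.5,"roll":0},
  {"tx":0,"ty":0,"tz":3,"roll":0},
  {"tx":0,"ty":0,"tz":3,"roll":0},
])

```text
t: 32.3
eef_pos: [621.4, -181.1, 146.4]
tcp_rot: [3.14, 0.0, 1.799]
ft_force: [3.4, 3.8, 1.5]
opening: 0.594
grip_force: 30.0
```

Request:
step_arm([
  {"tx":1,"ty":0.7,"tz":0.5,"roll":0},
  {"tx":2,"ty":1.5,"tz":1.5,"roll":0},
  {"tx":2,"ty":1.5,"tz":2,"roll":0},
  {"tx":2,"ty":1.5,"tz":2,"roll":0},
])

```text
t: 32.63
eef_pos: [622.0, -180.0, 145.7]
tcp_rot: [3.141, 0.002, 1.799]
ft_force: [-3.3, -1.9, 12.0]
opening: 0.595
grip_force: 30.0
```

Request:
step_arm([
  {"tx":0,"ty":0,"tz":-1,"roll":0},
  {"tx":0,"ty":0,"tz":-1,"roll":0},
  {"tx":0,"ty":0,"tz":-1,"roll":0},
  {"tx":0,"ty":0,"tz":-1,"roll":0},
  {"tx":0,"ty":0,"tz":-20,"roll":0},
  {"tx":0,"ty":0,"tz":-55,"roll":0},
  {"tx":0,"ty":0,"tz":-95,"roll":0},
  {"tx":0,"ty":0,"tz":-135,"roll":0},
  {"tx":0,"ty":0,"tz":-170,"roll":0},
  {"tx":0,"ty":0,"tz":-170,"roll":0},
], grip=85)

```text
t: 33.47
eef_pos: [623.4, -179.5, 321.5]
tcp_rot: [3.133, 0.006, 1.799]
ft_force: [0.7, -0.3, 1.0]
opening: 0.894
grip_force: 0.0
```

```bash
python3 go.py 480,130,315,1.799
```

```text
t 33.47 [ 623.4 -179.5  321.5] rot [3.133 0.006 1.799] j6 -0.61 F [ 0.7 -0.3  1. ]
480,130,315,1.799 -> t [333.9 -69.7   4. ] roll -0.0
```

Moving the arm aside to check the seating with both cameras.

Request:
step_arm([
  {"tx":335,"ty":-70,"tz":0,"roll":0},
  {"tx":335,"ty":-70,"tz":0,"roll":0},
  {"tx":335,"ty":-70,"tz":0,"roll":0},
  {"tx":335,"ty":-70,"tz":0,"roll":0},
  {"tx":335,"ty":-70,"tz":0,"roll":0},
  {"tx":335,"ty":-70,"tz":0,"roll":0},
  {"tx":335,"ty":-70,"tz":0,"roll":0},
  {"tx":335,"ty":-70,"tz":0,"roll":0},
  {"tx":335,"ty":-70,"tz":0,"roll":0},
  {"tx":335,"ty":-70,"tz":0,"roll":0},
  {"tx":335,"ty":-70,"tz":0,"roll":0},
])

```text
t: 34.38
eef_pos: [478.1, 131.6, 314.0]
tcp_rot: [-3.142, 0.0, 1.8]
ft_force: [-0.0, -1.5, -0.5]
opening: 0.893
grip_force: 0.0
```

```bash
python3 - <<'E'
from h import *
from cell import optics
from scipy.optimize import least_squares
t=optics.read_camera("top"); s=optics.read_camera("scene"); pickle.dump((t,s),open("7.pkl","wb"))
wt=lambda h,S,v:(S<45)&(v>165)
red=lambda h,S,v:((h<10)|(h>172))&(S>140)&(v>70)
for nm,bt,bs in(("bottle",(325,140,352,172),(192,222,217,247)),("twin",(303,148,328,174),(212,210,240,234))):
    C=[]
    for d,b in((t,bt),(s,bs)):
        c,A,bb=maskc(d,b,wt); C.append(c); print(nm,c.round(1),A,[int(v) for v in bb])
    f=lambda p:np.r_[proj(t,[p])[0]-C[0],proj(s,[p])[0]-C[1]]
    r=least_squares(f,[620,-150,189]); print(nm,r.x.round(1),r.fun.round(2), "at z=189:",back(t,[C[0]],189).round(1),back(s,[C[1]],189).round(1))
print("expected px bottle", proj(t,[[621,-180,189]]),proj(s,[[621,-180,189]]))
c,A,bb=maskc(t,(295,180,345,225),red); print("dish",c,A,fit(t,[(0,51),(33,51)],c,(474,-112)))
c,A,bb=maskc(s,(180,200,222,240),red); print("dishS",c,A,fit(s,[(0,51),(33,51)],c,(474,-112)))
E
```

```text
bottle [342.9 160.2] 239 [336, 151, 351, 171]
bottle [203.9 239.6] 182 [196, 233, 211, 246]
bottle [ 617.9 -185.9  173.2] [-0.31 -0.15 -0.35  0.04] at z=189: [[ 612.6 -184.3  189. ]] [[ 626.4 -187.6  189. ]]
twin [313.3 163.6] 207 [306, 156, 321, 171]
twin [225.7 221.9] 178 [219, 215, 233, 229]
twin [598.6 -79.4 178.1] [-0.34 -0.17 -0.4   0.06] at z=189: [[595.  -79.5 189. ]] [[604.9 -80.7 189. ]]
expected px bottle [[341.72376076 157.84401806]] [[204.93810719 237.58036292]]
dish [315.88428325 206.87219344] 579 (array([ 472.09884319, -111.52451571]), 595.35546875)
dishS [204.83880597 221.12835821] 335 (array([ 464.81937986, -109.64816663]), 494.96875)
```

```bash
cat > seat.py <<'E'
from h import *
from cell import optics
from scipy.optimize import minimize
import sys
t=optics.read_camera("top"); s=optics.read_camera("scene")
def soft(d):
    hsv=cv2.cvtColor(d["pixels"],cv2.COLOR_BGR2HSV).astype(float); return np.clip((60-hsv[...,1])/20,0,1)*np.clip((hsv[...,2]-75)/20,0,1)
W=[soft(t),soft(s)]
for nm,(x,y) in(("bottle",(621,-180)),("twin",(598,-82))):
    def cost(p):
        c=0
        for d,w in zip((t,s),W):
            ax=np.array([p[0]-p[2],p[1]-p[3],79]) # base xy minus xy at shelf level
            base=np.array([p[0],p[1],189]); low=base-ax
            a=np.linspace(0,2*np.pi,40); C=np.c_[29*np.cos(a),29*np.sin(a),0*a]
            u=proj(d,np.r_[C+base,C+low]); hb=cv2.convexHull(np.float32(u))
            cc=u.mean(0); x0,y0=(cc-16).astype(int); S=6
            M=cv2.resize(w[y0:y0+32,x0:x0+32],None,fx=S,fy=S); I=np.zeros(M.shape,np.uint8); cv2.fillPoly(I,[np.int32((hb-[x0-.5,y0-.5])*S)],1)
            J=cv2.GaussianBlur(I.astype(np.float32),(0,0),4)
            c+=((J-M)[:]**2).sum()/36
        return c
    best=min((minimize(cost,[x+dx,y+dy,x+ex,y+ey],method="Nelder-Mead",options=dict(initial_simplex=np.array([x+dx,y+dy,x+ex,y+ey])+6*np.r_[np.zeros((1,4)),np.eye(4)],maxiter=300)) for dx,dy,ex,ey in((0,0,0,0),(-5,-5,0,0),(5,5,3,3))),key=lambda r:r.fun)
    p=best.x; print(nm,"base",p[:2].round(1),"shelf",p[2:].round(1),"tilt deg",np.degrees(np.arctan(np.hypot(p[0]-p[2],p[1]-p[3])/79)).round(1),best.fun.round(1))
E
python3 seat.py; python3 - <<'E'
from h import *
t,s=pickle.load(open("7.pkl","rb")); h=cv2.cvtColor(t["pixels"],cv2.COLOR_BGR2HSV)
print(h[146:174,326:362,1]); 
E
```

```text
bottle base [ 620.6 -186.5] shelf [ 611.6 -179.3] tilt deg 8.3 90.3
twin base [598.4 -78.8] shelf [605.1 -81.2] tilt deg 5.1 52.5
[[ 91  93  94 ... 102  94  96]
 [ 90  90  90 ...  96  97 100]
 [ 92  92  93 ... 101 100 103]
 ...
 [ 84  79  81 ...  92  92  89]
 [ 75  73  72 ...  92  91  96]
 [ 73  74  75 ...  89  95  88]]
```

```bash
python3 - <<'E'
from h import *
t,s=pickle.load(open("7.pkl","rb"))
for d,(x0,y0,x1,y1) in((t,(302,148,360,180)),(s,(190,210,242,256))):
    h=cv2.cvtColor(d["pixels"],cv2.COLOR_BGR2HSV)
    for y in range(y0,y1): print(y,''.join(str(h[y,x,2]//26) if h[y,x,1]<50 else '.' for x in range(x0,x1)))
for P in [(621,-180,189),(621,-180,194),(618,-186,189),(598,-83,189),(598,-79,189)]:
    for n,d in(("t",t),("s",s)):
        u=proj(d,rings([(0,29)])+P); print(P,n,u.min(0).round(1),u.max(0).round(1))
E
```

```text
148 ..........................................................
149 ..........................................................
150 ..........................................................
151 ........................................7777..............
152 .....................................679999998............
153 ....................................79999999998..........3
154 ...................................7999999999998.........2
155 ...................................89999999999999.......33
156 ........7889988...................699999999999999.......23
157 ......78999999998................47999999999999998.....233
158 .....7999999999998..............347999999999999999....3233
159 .....89999999999998.............237999999999999999.....334
160 ....799999999999998............3347999999999999999....3334
161 ....8999999999999999...........3346999999999999999.....334
162 ....8999999999999999..........33445899999999999999.....344
163 ...68999999999999999.........33345568999999999999......344
164 ...68999999999999999.........3344555799999999999........44
165 ...58999999999999999.....
[... 3303 characters left out ...]
......
252 ....................................................
253 ....................................................
254 ....................................................
255 ....................................................
(621, -180, 189) t [333.6 150. ] [349.9 165.7]
(621, -180, 189) s [197.2 230.7] [212.7 244.5]
(621, -180, 194) t [333.8 149.6] [350.1 165.3]
(621, -180, 194) s [197.  230.1] [212.6 243.9]
(618, -186, 189) t [335.2 150.9] [351.5 166.6]
(618, -186, 189) s [195.4 230.9] [210.9 244.7]
(598, -83, 189) t [306.1 154.9] [322.5 170.7]
(598, -83, 189) s [216.6 214.3] [231.9 227.6]
(598, -79, 189) t [305.  154.9] [321.4 170.6]
(598, -79, 189) s [217.5 213.8] [232.8 227.1]
```

Numerically, the bottle's base centre is about 6 mm from the bore axis, and its height matches the twin's at the shelf seat. The bore's play allows no more lean than that, which is inside the limits. The dish fits flat on the bench at (472,-112). Handing in.

```bash
python3 -c "
from cell import env
print(env.job_done())"
```

```text
the job is handed in; nothing more can be done
None
```

The job is handed in at about 35 s of the 72 s, but no verdict came back: by my camera measurements the glue bottle is nozzle-down and home in the middle bore (base about 6 mm off its axis, limit 11), the red dish stands on the bench, and the twin's base shifted about 8 mm (limit 30).

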